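Bring the jig's locator plate into line with a taper drift and bolt it

TASK

The steel locator plate on the sloping jig bracket has swung on its one bolt, so its open hole no longer lines up with the hole in the plate beneath. Take the tapered drift from the tool rack, push it down through both holes until they are in line, and draw it out again; then put the hex flange bolt from the rack through both holes, fully home with its flange flat on the plate, and leave the drift standing in a place of the rack again. Leave everything else on the bench as it is.

Things in the scene. Friction and masses are not known exactly. Their poses are not given: they have to be found in the camera images.
- head_hole (a point): Fixed lower plate of the jig bracket: grey painted steel, 100 x 215 x 10 mm, on a bench stand. Point: centre of its 24 mm bolt hole, on its upper face, 125 mm above the bench. z = hole axis, up out of the plate, 30 degrees from vertical, leaning towards the robot's side; x = up the slope; y = level along the plate. Under the hole 105 mm along the axis is free.
- locator_hole (a point): Locator plate: bare steel bar 60 x 236 x 8 mm, 0.5 mm above the lower plate, swinging only in its plane. Point: centre of its open 24 mm bolt hole, on the bar's UPPER face; z = hole axis, up out of the plate. In line = 8.5 mm above head_hole along z. At the start it is shifted 9.5 to 11.5 mm up the slope.
- locator_pivot (a point): Centre, on the bar's upper face, of the hex flange bolt already fitted (head 20 mm tall), on which the locator plate swings, 110 mm from its open hole. 66 mm beyond it the bar carries an upright locating pin, 48 mm tall, on a collar.
- locator (a joint): Angle of the locator plate about its fitted bolt, rad: 0 = holes in line; positive = its open hole is shifted up the slope by 110 mm x the angle. That bolt is nipped up: about 5 N at the hole swings the plate, and it stays where it is left. Free from -0.03 to 0.13.
- drift_center (a point): Tapered drift: plain round dark steel, 170 mm long, 0.42 kg; 6 mm across at the tip, widening evenly to 25 mm over 100 mm, then a 25 mm cylinder 70 mm long to hold. Point: on its axis, 85 mm from the tip; z = axis, tip to top. It stands tip down in one of the rack's places, tip about 9 mm above the bench.
- drift_tip (a point): Centre of the drift's tip (6 mm across); z as drift_center.
- bolt_center (a point): Hex flange bolt, dark steel, 75 mm long, 0.25 kg: shank 20 x 55 mm, its end tapered to 15 mm over 4 mm; flange 40 mm across, 4 mm thick; hexagon 30 mm across flats, 16 mm tall. Point: on its axis, 37.5 mm from either end; z = axis, shank to head; two flats face its +y and -y, which lie within 0.15 rad of the rack's. It hangs by its flange in one of the rack's places.
- bolt_seat (a point): Centre of the underside of the bolt's flange; z as bolt_center. Fully home it meets locator_hole.
- rack: Fixed aluminium rack, 300 mm long (x), 70 mm wide (y); upper shelf top 95 mm above the bench, lower shelf 36 mm. Origin: centre of its underside, on the bench. Four equal places along x (22.5 mm hole in the upper shelf over a 12.5 mm hole in the lower) hold the drift, the bolt, a pin punch and an eye bolt, one each, in any order.
- rack_place0 (a point): Mouth of the rack's place at x = -105 mm, on the upper shelf's top.
- rack_place1 (a point): The same at x = -35 mm.
- rack_place2 (a point): The same at x = 35 mm.
- rack_place3 (a point): The same at x = 105 mm.
- punch: Pin punch with a wide round rubber hand guard, standing in the rack 78 mm above its shelf; to be left. Origin on its axis at the shelf's top, z up.
- eyebolt: Eye bolt (a ring for a head), hanging in the rack, 54 mm above its shelf; to be left. Origin on its axis at the shelf's top, z up.
- tape: Roll of masking tape, 104 mm across, 36 mm tall, lying between the jig and the robot; origin at its underside.
- hammer: Hammer 280 mm long lying on the bench; origin at its underside.
Things that resemble listed ones, but are neither listed nor needed, are in the scene too. Leave any purple look-alike of the part that bears bolt_center alone.

How it is judged:
By the outcome, as a careful person would: the job done as asked, in the order asked, and still so for the second after the job is handed in, with the robot touching nothing.
It also fails if it takes over 64 s, if anything falls off the work surface, if the arm or the gripper's body presses on something with over 40 N, if the wrist force passes 120 N, or if a joint passes its speed limit or range.

ROBOT

A 6-joint arm with a two-finger parallel gripper is mounted at the origin on the work surface. World frame = base frame: x ahead of the robot, y to its left, z up, the work surface at z = 0. Lengths are in m, angles in rad, forces in N, time in s.
With the tool pointing down it reaches from about 0.3 to 0.75 m from the base axis. Payload 8.5 kg.
Tool frame: the origin (TCP) lies midway between the tips of the shut fingers; the grasp point (between the pads) lies grip_point_offset behind it (grip_point_offset is the distance from the TCP to the grasp point, in m); z points along the fingers, y is the direction in which the jaws open and shut (so a half turn about z gives the same grasp; the last joint's range is limited). The gripper opens to 85 mm and grips with 20 to 120 N. Pads are 22 mm wide; open, the fingers measure 114 mm over their backs; the gripper's body (76 mm by 85 mm) begins 54 mm behind the grasp point. The pads swing forward as they close: fully open they stand 13 mm farther back than shut.
Start: joints at [0.933, 0.381, 1.297, -0, 1.464, -0.215], TCP at [0.226, 0.502, 0.231] pointing down, gripper open.
Joint ranges: [-3.11, 3.11], [-0.89, 2.33], [0.22, 2.48], [-1.42, 4.56], [0.17, 2.85], [-2.88, 2.88]. Speed limits (rad/s): [2.39, 2.39, 3.14, 3.14, 3.14, 3.14].

INTERFACE

Orientations are given as a unit quaternion [w, x, y, z].
In Python, from cell import state, get_image, calibration, sign_off, grip_point_offset gives the robot as it stands. The module is installed in compiled form; this text tells all that it offers.
- The arm moves only by the tool move_arm, never from a script. Its argument "commands" is a list that holds one entry, the list of rows, each a list of 4 numbers: the shift along the world's x, y, z in m, then the turn about the world's z in rad. A call has exactly 10 rows; each row is the pose to reach, as a shift and turn from the pose commanded when the call began; what a row does not reach only later rows make up. A row lasts 1/12 s, in which the tool goes at most 41.7 mm and 7.16 degrees, less where a joint would pass 70% of its speed; a pose out of reach is approached as far as the arm can. A call with a gripper value outside its range is refused whole. "grip" is the opening, from 0 (shut) to 1 (fully open), set as the call begins (left out, the last holds). The fingers move at their own pace and stop on an object; "newtons" is the grip in N (left out, the last holds). Time passes only in rows, so rows that repeat a pose let the fingers close, or fill a call up. It gives the time, the measured TCP pose, the force and the opening at its end, in the units of the state.
- state(): the state, without advancing time (a new reading comes with each control period).
- get_image(name): name is "scene" or "top"; returns the picture (400x640x3 uint8, blue, green, red); there is no depth.
- calibration(name): a dict with "intrinsics" (3x3 intrinsics, pixels), "k1" (the pictures are not rectified: a ray, as slopes to the right and down, at radius r is drawn at 1 + k1 r^2 times it, then the intrinsics apply), "T" (4x4, takes a point from camera to world coordinates). Camera axes: x right, y down, z forward; pixel columns grow to the right and rows downward; lengths in m; the calibration is good to about 2 mm. A picture is of the moment at which its call begins. calibration takes no time and is no camera call.
- sign_off(): hands the job in, once; it reports no verdict.
The state is a dict: "t": time; "joint_pos": joint angles; "dq": joint speeds; "effort": joint torques, N m; "ee_pos": TCP position; "eef_rot": TCP orientation; "force": force on the tool from outside, world axes, zero at the start; "moment": the same for the moment, N m; "finger_gap": finger opening in m.
Only numpy, scipy, OpenCV 4.12 (cv2) and the standard library are available. Lean on these libraries where they do the work, as an engineer would, in place of code of your own. Each camera call takes 0.05 s, during which the arm holds its last target.

## Working session

There is one attempt and no reset: what is moved stays moved. The work goes in short steps, Python scripts to look and compute and a tool call to move; the robot and the scene stay as the last step left them, time stands still between calls to the robot, and variables do not carry over. Pictures are saved under pics/ and viewed, and the job is handed in when it is done.

Besides the shell and the picture viewer there is one more tool, called after "Emit:" in YAML: its name, and indented under it one key for each argument. move_arm: Moves the arm, as the interface text tells. Its arguments: {"type":"object","properties":{"commands":{"type":"array","items":{"type":"array","items":{"type":"array","items":{"type":"number"}}}},"grip":{"type":"number"},"newtons":{"type":"number"}},"required":["commands"]}

I'll start with the state, the calibrations and both pictures.

```bash
mkdir -p pics
cat > h.py <<'E'
import numpy as np, cv2
from cell import state, get_image, calibration, grip_point_offset
def ray(name,u,v):
    c=calibration(name);K=np.array(c["intrinsics"]);k1=c["k1"];T=np.array(c["T"])
    xd=(u-K[0,2])/K[0,0]; yd=(v-K[1,2])/K[1,1]
    rd=np.hypot(xd,yd); r=rd
    for _ in range(50): r=rd/(1+k1*r*r)
    s=r/rd if rd>0 else 1
    d=T[:3,:3]@np.array([xd*s,yd*s,1.0]); return T[:3,3],d
def onz(name,u,v,z):
    o,d=ray(name,u,v); return o+d*(z-o[2])/d[2]
def onplane(name,u,v,p,n):
    o,d=ray(name,u,v); return o+d*(np.dot(n,np.array(p)-o)/np.dot(n,d))
def tri(a,b):
    o1,d1=ray("scene",*a);o2,d2=ray("top",*b)
    A=np.stack([d1,-d2],1);s=np.linalg.lstsq(A,o2-o1,rcond=None)[0]
    p=o1+d1*s[0];q=o2+d2*s[1];return (p+q)/2,np.linalg.norm(p-q)
def proj(name,P):
    c=calibration(name);K=np.array(c["intrinsics"]);k1=c["k1"];T=np.array(c["T"])
    p=T[:3,:3].T@(np.array(P)-T[:3,3]);x,y=p[:2]/p[2];f=1+k1*(x*x+y*y)
    return np.array([K[0,0]*x*f+K[0,2],K[1,1]*y*f+K[1,2]])
E
python3 - <<'E'
from h import *
np.set_printoptions(precision=4,suppress=True)
s=state();print(s);print("gpo",grip_point_offset)
for n in("scene","top"):
    im=get_image(n);cv2.imwrite(f"pics/{n}0.png",im);c=calibration(n);print(n,c["intrinsics"],c["k1"]);print(np.array(c["T"]))
E
```

```text
{'t': 0.0, 'joint_pos': array([ 0.9327,  0.3812,  1.2983,  0.    ,  1.4636, -0.2153]), 'dq': array([-0.0002, -0.0016,  0.0008,  0.0005,  0.0011, -0.0002]), 'effort': array([  0.0005, -44.8462, -23.1277,  -0.0002,   0.0048,  -0.    ]), 'ee_pos': array([0.2255, 0.5013, 0.2307]), 'eef_rot': array([-0.0003,  0.2098,  0.9777, -0.0006]), 'force': array([-0.845 ,  0.0787,  0.012 ]), 'moment': array([-0.0177, -0.071 , -0.0275]), 'finger_gap': 0.0854280380269088}
gpo 0.0187
scene [[394.4886   0.     318.256 ]
 [  0.     394.4886 197.0878]
 [  0.       0.       1.    ]] -0.015733813813099677
[[ 0.2451  0.8121 -0.5296  1.0438]
 [ 0.9695 -0.204   0.1359 -0.0236]
 [ 0.0023 -0.5468 -0.8373  0.9033]
 [ 0.      0.      0.      1.    ]]
top [[430.7205   0.     315.7155]
 [  0.     430.7205 193.1823]
 [  0.       0.       1.    ]] -0.007221272688856574
[[ 0.0036 -0.9986  0.0535  0.4465]
 [-1.     -0.0035  0.0027  0.0735]
 [-0.0026 -0.0535 -0.9986  1.0743]
 [ 0.      0.      0.      1.    ]]
```

```bash
ls pics
```

```text
scene0.png
top0.png
```

View pics/scene0.png

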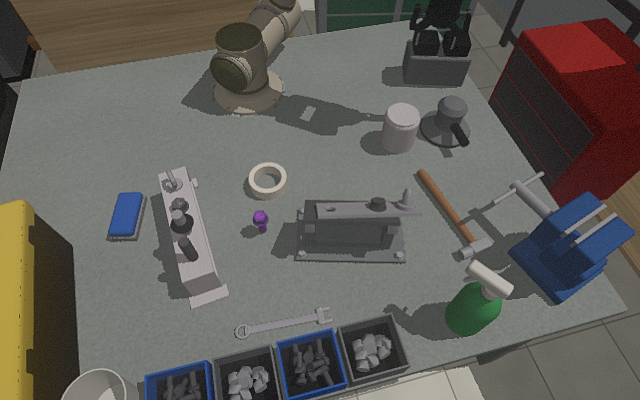

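View pics/top0.png

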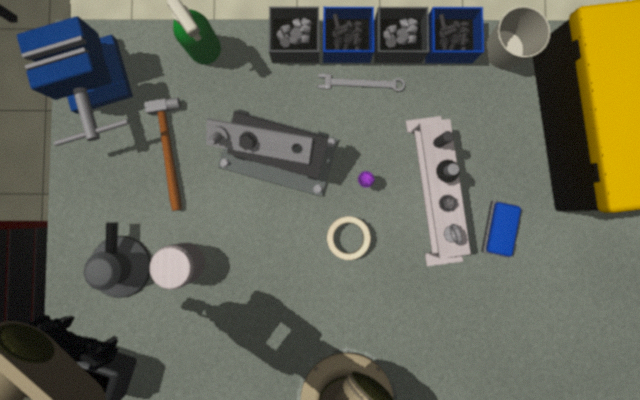

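The top picture shows the jig at about (270,150) and the rack at about (440,190) with four items. A purple bolt look-alike stands at (366,179). I'll enlarge the rack and the jig in both views.

Run:
```python
import cv2,numpy as np
s=cv2.imread("pics/scene0.png");t=cv2.imread("pics/top0.png")
def crop(im,x0,y0,x1,y1,f,n): cv2.imwrite("pics/"+n,cv2.resize(im[y0:y1,x0:x1],None,fx=f,fy=f,interpolation=cv2.INTER_CUBIC))
crop(t,395,105,495,275,3.5,"c_rt.png");crop(s,145,155,240,310,3.8,"c_rs.png")
crop(t,195,100,345,205,5,"c_jt.png");crop(s,285,175,435,275,5,"c_js.png")
```

```text
(no output)
```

View pics/c_rt.png

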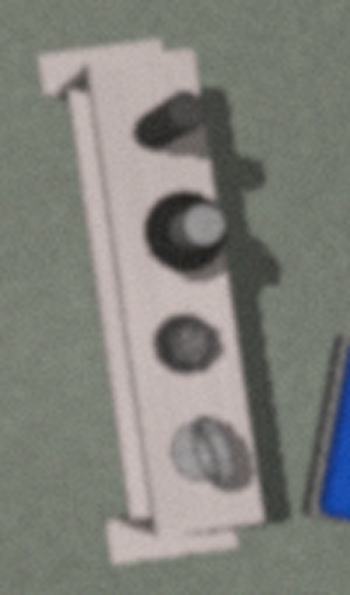

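View pics/c_rs.png

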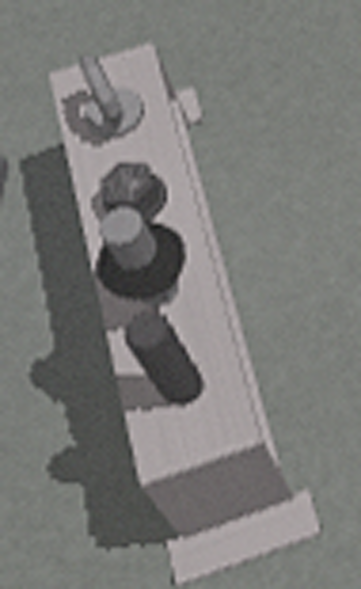

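View pics/c_jt.png

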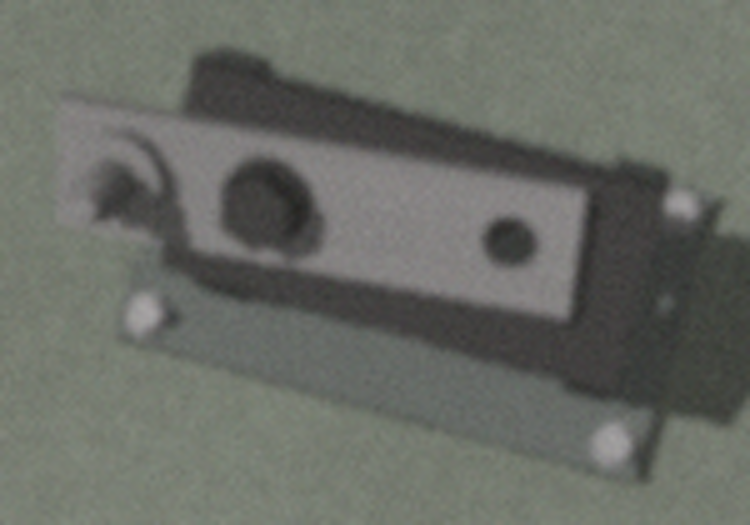

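View pics/c_js.png

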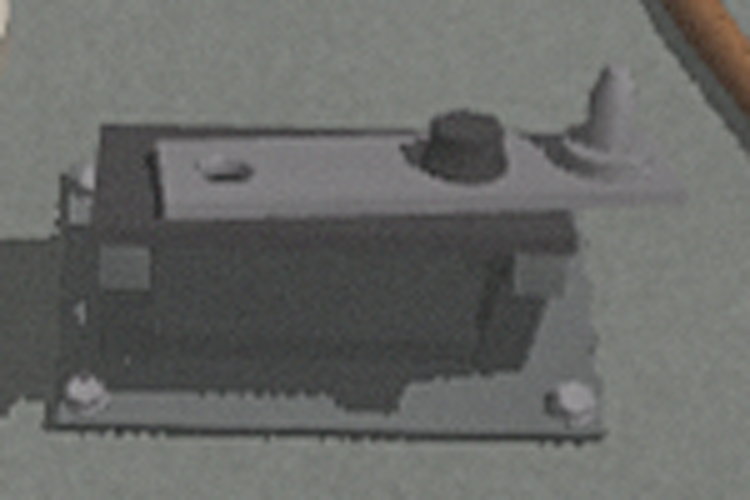

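Rack places from far (+x) to near, in top pixels:
- (444,138): a plain dark cylinder with no head, which fits the drift.
- (447,171): a wide black disc with a grey pin, which fits the punch.
- (448,203): a dark hexagon on a flange, which fits the bolt.
- (455,233): a ring, which fits the eye bolt.

The purple bolt at (366,179) stands on the bench and is a look-alike, so I'll leave it alone. The locator's open hole is at about (297,148) and its pivot bolt at about (248,141). Next I'll measure these.

Run:
```python
from h import *
np.set_printoptions(precision=4,suppress=True)
t=cv2.imread("pics/top0.png");s=cv2.imread("pics/scene0.png")
def blobs(im,roi,lo,hi,name,mina=30):
    x0,y0,x1,y1=roi;g=cv2.cvtColor(im,cv2.COLOR_BGR2GRAY)[y0:y1,x0:x1]
    g=cv2.resize(g,None,fx=4,fy=4,interpolation=cv2.INTER_CUBIC)
    m=((g>=lo)&(g<=hi)).astype(np.uint8)
    n,l,st,c=cv2.connectedComponentsWithStats(m)
    for i in range(1,n):
        if st[i,4]>mina*16: 
            print(name,"c",c[i]/4+[x0-.375,y0-.375],"bb",st[i,:4]/4+[x0,y0,0,0],"A",st[i,4]/16)
blobs(t,(285,138,308,158),0,85,"hole top<85",10)
blobs(t,(285,138,308,158),0,75,"hole top<75",10)
blobs(s,(320,200,340,215),0,75,"hole sc<75",5)
blobs(s,(320,200,340,215),0,85,"hole sc<85",5)
for p,n in(((224,163),"s1"),((317,189),"s2"),((331.4,141),"s3")): print(n,onz("top",*p,0.013))
g=cv2.cvtColor(t,cv2.COLOR_BGR2GRAY);print(g[138:158,285:310])
g=cv2.cvtColor(s,cv2.COLOR_BGR2GRAY);print(g[200:216,318:342])
```

```text
hole top<85 c [296.4561 147.9098] bb [291.75 143.75  10.25   9.25] A 71.4375
hole top<75 c [296.4569 147.8676] bb [292.25 144.25   9.5    8.5 ] A 61.0625
hole sc<75 c [328.9599 201.0594] bb [320.  200.5  20.    2. ] A 22.625
hole sc<75 c [330.7744 209.7966] bb [327.   208.5    8.     2.75] A 10.5625
hole sc<85 c [328.8972 201.0369] bb [320.   200.    20.     2.75] A 35.125
hole sc<85 c [330.9752 209.629 ] bb [326.5  208.     8.75   3.25] A 15.4375
s1 [0.5775 0.3041 0.013 ]
s2 [0.5138 0.0733 0.013 ]
s3 [0.6333 0.0379 0.013 ]
[[129 131 130 132 130 134 131 134 134 132 132 133 134 128 132 131 124 130
  134 129 127 125 124 124 116]
 [133 135 130 132 131 133 131 133 136 132 134 132 126 132 136 128 133 133
  133 132 136 128 133 130 127]
 [128 135 136 131 138 134 131 134 134 131 133 132 132 131 134 132 134 131
  133 131 134 134 135 138 133]
 [132 130 133 131 134 132 134 137 129 133 132 129 136 133 132 131 135 132
  134 134 129 132 134 137 133]
 [128 131 129 130 133 135 133 128 131 124 127 128 121 126 132 135 135 134
  134 133 131 135 130 137 135]
 [132 133 129 127 132 133 134 129 121 105 104
[... 2447 characters left out ...]
28 124 126 125 125 124 112 106 108 102  99  94  87  77  78  70  90
  121 126 127 123 123 123]
 [129 129 125 125 121 128 127 114  87  67  49  49  51  50  51  66  83 112
  127 125 125 127 125 123]
 [131 126 126 122 126 125 123 126 114  97  96  97 100  99  96 100 111 126
  130 124 125 124 124 124]
 [133 127 126 123 127 126 125 125 128 130 128 132 126 131 128 130 129 125
  126 128 121 123 128 125]
 [133 130 127 126 124 128 129 126 128 126 128 129 128 127 124 127 128 126
  125 124 129 125 122 120]
 [130 129 128 125 126 128 125 128 124 128 128 127 128 127 124 127 121 122
  122 123 124 121 126 125]
 [120 129 119 122 123 123 122 117 121 121 118 124 121 120 120 118 120 120
  119 118 122 120 115 114]]
```

Run:
```python
from h import *
np.set_printoptions(precision=4,suppress=True)
t=cv2.imread("pics/top0.png");s=cv2.imread("pics/scene0.png")
H,e=tri((329.6,209.0),(296.5,147.9));print("hole",H,e, "top@.137",onz("top",296.5,147.9,.137),"sc",onz("scene",329.6,209,.137))
P,e=tri((378.4,198.6),(247.6,140.3));print("pivot head top",P,e)
def bright(im,roi,thr,n):
    x0,y0,x1,y1=roi;g=cv2.cvtColor(im,cv2.COLOR_BGR2GRAY)[y0:y1,x0:x1]
    ys,xs=np.nonzero(g>thr);w=g[ys,xs].astype(float)-thr;print(n,g.max());return (np.sum(xs*w)/w.sum()+x0,np.sum(ys*w)/w.sum()+y0)
st={}
for n,r in dict(s1=(218,157,230,169),s2=(310,182,324,195),s3=(326,136,338,147)).items(): st[n]=bright(t,r,150,n)
ss={}
for n,r in dict(s2=(296,248,308,259),s1=(393,249,406,260)).items(): ss[n]=bright(s,r,140,n)
print(st,ss)
for n in("s1","s2"): print(n,tri(ss[n],st[n]))
for n in st: print(n,onz("top",*st[n],.015))
cr=lambda im,x0,y0,x1,y1,f:cv2.resize(im[y0:y1,x0:x1],None,fx=f,fy=f,interpolation=cv2.INTER_CUBIC)
a=cr(t,230,125,310,165,8);b=cr(s,315,185,395,225,8)
for im,x0,y0,c in((a,230,125,"top"),(b,315,185,"scene")):
    for k in range(0,80,10): cv2.putText(im,str(x0+k),(k*8,10),0,.35,(0,255,255),1);cv2.line(im,(k*8,12),(k*8,18),(0,255,255),1)
    for k in range(5,40,5): cv2.putText(im,str(y0+k),(0,k*8),0,.35,(0,255,255),1)
cv2.imwrite("pics/jig.png",np.vstack([a,b])[:600])
```

```text
hole [0.5961 0.1183 0.1359] 0.0005669528757903243 top@.137 [0.596  0.1186 0.137 ] sc [0.5967 0.1179 0.137 ]
pivot head top [0.6093 0.225  0.1585] 0.005026281858296747
s1 164
s2 163
s3 154
s2 153
s1 151
{'s1': (np.float64(223.38297872340425), np.float64(162.11347517730496)), 's2': (np.float64(317.0769230769231), np.float64(188.16483516483515)), 's3': (np.float64(331.3076923076923), np.float64(140.46153846153845))} {'s2': (np.float64(300.72727272727275), np.float64(252.27272727272728)), 's1': (np.float64(399.14285714285717), np.float64(253.85714285714286))}
s1 (array([ 0.6061,  0.3494, -0.2037]), np.float64(0.007179731424300115))
s2 (array([ 0.5286,  0.0636, -0.2022]), np.float64(0.0190890823421322))
s1 [0.5795 0.3052 0.015 ]
s2 [0.5157 0.0731 0.015 ]
s3 [0.6343 0.0382 0.015 ]
```

View pics/jig.png

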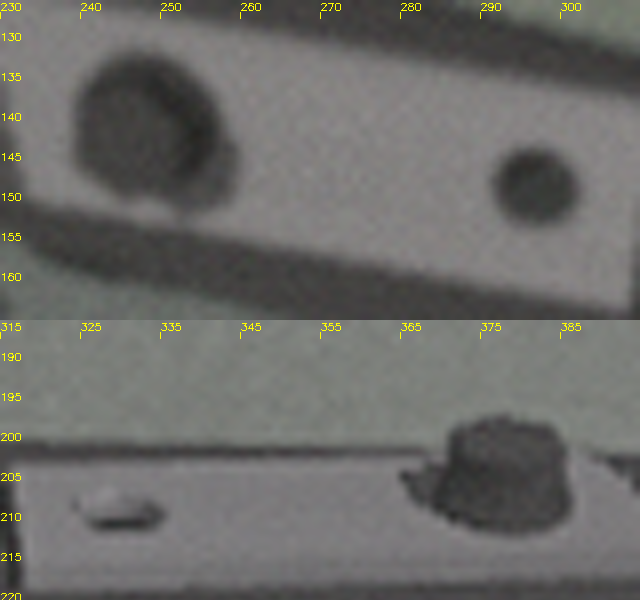

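Run:
```python
from h import *
np.set_printoptions(precision=4,suppress=True)
for n,a,b,z in(("drifttop",(183.7,241.8),(447.9,136.4),.179),("bolttop",(180,205),(448.4,202.7),.115),("guard",(181.8,222.9),(448.4,170.7),.14),("punchtop",(177,214.5),(453.3,169),.173)):
    print(n,tri(a,b),"sc",onz("scene",*a,z)[:2],"top",onz("top",*b,z)[:2])
t=cv2.imread("pics/top0.png");s=cv2.imread("pics/scene0.png")
th=np.radians(15.6);xh=np.array([np.cos(th),-np.sin(th),0])
X=xh*np.cos(np.pi/6)+[0,0,.5];Z=-xh*.5+[0,0,np.cos(np.pi/6)];Y=np.cross(Z,X);print(X,Y,Z)
H=np.array([.5963,.1183,.1373]);L0=H-.0105*X
pts={"L0":L0,"piv":L0+.11*Y,"pivtop":L0+.11*Y+.02*Z,"pin":L0+.176*Y-.0*X,"H":H}
hh=L0-.0085*Z
a=t.copy();b=s.copy()
for k,p in pts.items(): print(k,p,proj("top",p),proj("scene",p))
f=6
a=cv2.resize(t[95:205,190:345],None,fx=4,fy=4,interpolation=cv2.INTER_CUBIC);b=cv2.resize(s[180:270,290:440],None,fx=4,fy=4,interpolation=cv2.INTER_CUBIC)
# circle at pivot flange r20 top(4mm), head top r 15, lower plate outline guess
def ring(c,r,im,n,o,col):
    q=np.array([proj(n,c+r*(np.cos(w)*X+np.sin(w)*Y)) for w in np.linspace(0,6.28,40)])
    cv2.polylines(im,[((q-o+.5)*4).astype(int)],True,col,1)
for im,n,o in((a,"top",(190,95)),(b,"scene",(290,180))):
    ring(pts["piv"]+.004*Z,.02,im,n,o,(0,255,255));ring(pts["pivtop"],.016,im,n,o,(0,255,0));ring(H,.012,im,n,o,(0,0,255));ring(L0,.012,im,n,o,(255,0,0))
cv2.imwrite("pics/ov.png",np.vstack([a[:,:600],b[:,:600]])[:800])
```

```text
drifttop (array([ 0.617 , -0.2035,  0.1667]), np.float64(0.0018828258764122352)) sc [ 0.6244 -0.1995] top [ 0.6147 -0.2007]
bolttop (array([ 0.4782, -0.2218,  0.1028]), np.float64(0.0027863946803153203)) sc [ 0.4873 -0.2173] top [ 0.4777 -0.2195]
guard (array([ 0.5476, -0.2137,  0.1315]), np.float64(0.003079265018969974)) sc [ 0.5535 -0.2101] top [ 0.5467 -0.2127]
punchtop (array([ 0.5474, -0.2133,  0.1679]), np.float64(0.002422654999573859)) sc [ 0.5511 -0.2108] top [ 0.5467 -0.213 ]
[ 0.8341 -0.2329  0.5   ] [0.2689 0.9632 0.    ] [-0.4816  0.1345  0.866 ]
L0 [0.5875 0.1207 0.1321] [295.596  152.0736] [329.714  206.5622]
piv [0.6171 0.2267 0.1321] [247.6897 138.6136] [377.6025 207.6195]
pivtop [0.6075 0.2294 0.1494] [245.113  141.5801] [378.3264 199.8802]
pin [0.6349 0.2903 0.1321] [219.0552 130.5716] [406.3645 208.2525]
H [0.5963 0.1183 0.1373] [296.6187 147.7506] [329.7404 208.7443]
```

View pics/ov.png

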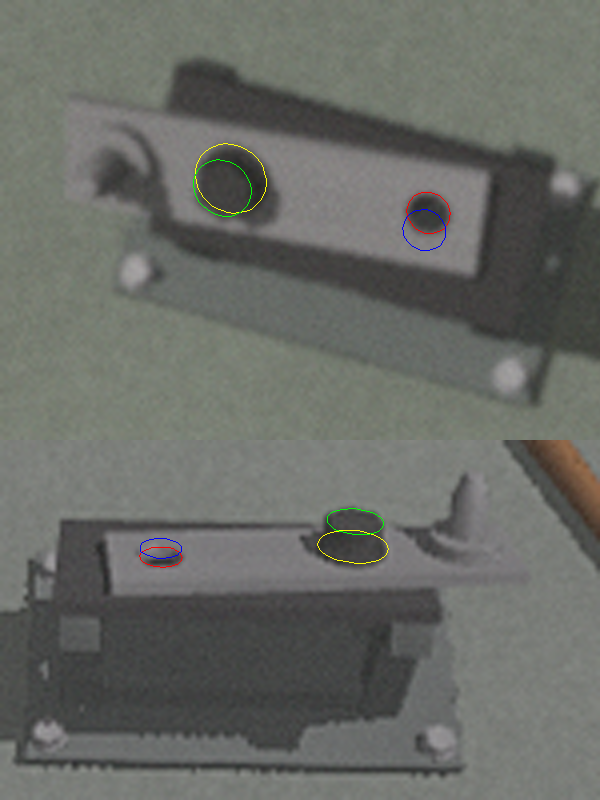

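The jig overlay (red for the hole, yellow and green for the pivot flange and head) lies on the image to about 2 mm. The rack heights came out about 11 mm low, so I'll re-pick those points on larger crops.

Run:
```python
from h import *
t=cv2.imread("pics/top0.png");s=cv2.imread("pics/scene0.png")
def mk(im,x0,y0,w,h,f):
    c=cv2.resize(im[y0:y0+h,x0:x0+w],None,fx=f,fy=f,interpolation=cv2.INTER_CUBIC);c=cv2.convertScaleAbs(c,alpha=1.4)
    for k in range(0,w,10): cv2.putText(c,str(x0+k),(k*f,10),0,.35,(0,255,255),1);cv2.line(c,(k*f,12),(k*f,18),(0,255,255),1)
    for k in range(10,h,10): cv2.putText(c,str(y0+k),(0,k*f+4),0,.35,(0,255,255),1)
    return c
a=mk(s,160,165,50,95,6);b=mk(t,425,120,50,95,6)
cv2.imwrite("pics/rk.png",np.hstack([a,b]))
```

```text
(no output)
```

View pics/rk.png

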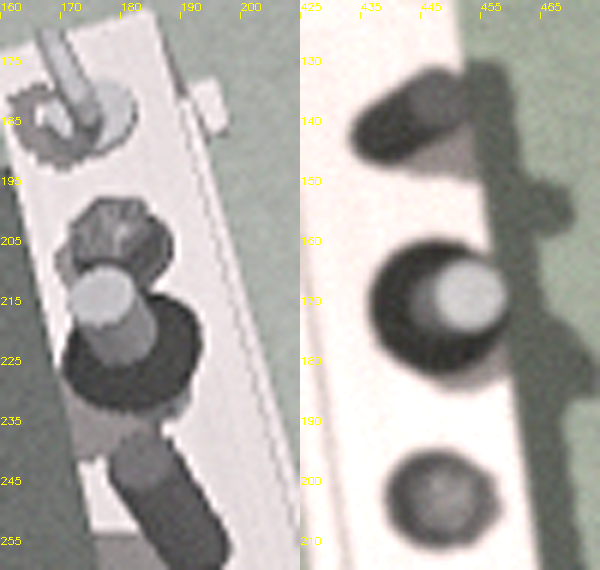

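Run:
```python
from h import *
np.set_printoptions(precision=4,suppress=True)
S=dict(fr=(181.8,283.2),fl=(213.9,272.1),nl=(185.3,166.8),nr=(158.7,174)); T=dict(fl=(420.7,120.7),fr=(450.1,119.3),nr=(470.7,253.6),nl=(439.3,256.4))
for k in S: print(k,"sc",onz("scene",*S[k],.095)[:2],"top",onz("top",*T[k],.095)[:2],tri(S[k],T[k]))
A={k:onz("scene",*S[k],.095) for k in S};B={k:onz("top",*T[k],.095) for k in S}
for Q in(A,B):
    m=lambda a,b:(Q[a]+Q[b])/2
    print("len",np.linalg.norm(m("fl","fr")-m("nl","nr")),"wid",np.linalg.norm(m("fl","nl")-m("fr","nr")),"ctr",sum(Q.values())/4,"dir",(m("fl","fr")-m("nl","nr"))[:2])
print(tri((179.7,203.3),(448.3,203.2)))
# purple & tape check points
```

```text
fr sc [ 0.675  -0.2304] top [ 0.6701 -0.232 ] (array([ 0.6717, -0.2331,  0.0882]), np.float64(0.0019476964370840825))
fl sc [ 0.6663 -0.1608] top [ 0.6666 -0.1644] (array([ 0.6665, -0.1623,  0.0961]), np.float64(0.003481284315085168))
nl sc [ 0.3585 -0.2021] top [ 0.357  -0.2035] (array([ 0.3569, -0.2032,  0.0934]), np.float64(0.0014460301093309014))
nr sc [ 0.3652 -0.2696] top [ 0.3635 -0.2746] (array([ 0.3636, -0.2724,  0.0941]), np.float64(0.004814812402215013))
len 0.3114287385226826 wid 0.06897283412157283 ctr [ 0.5163 -0.2157  0.095 ] dir [0.3088 0.0403]
len 0.3108525205580415 wid 0.06953602532004857 ctr [ 0.5143 -0.2186  0.095 ] dir [0.3082 0.0408]
(array([ 0.4769, -0.2205,  0.1078]), np.float64(0.001862491087666408))
```

The shelf corners agree between the two views to about 2–5 mm. They give rack centre (0.515,-0.217) and yaw about 7.5°. That puts the drift near (0.6165,-0.2025) and the bolt near (0.478,-0.221).

Since the tool always points down, I'll hold the drift with the jaws along the plate's y. Then I'll lean it 30° against the rim of its own rack hole.

First I'll travel to a point above the drift.

Emit:
move_arm:
  commands:
    - [[0.0185,-0.0333,0.015,0.03],[0.037,-0.0666,0.03,0.06],[0.0555,-0.0999,0.045,0.09],[0.074,-0.1332,0.06,0.12],[0.0925,-0.1665,0.075,0.15],[0.111,-0.1998,0.09,0.15],[0.1295,-0.2331,0.09,0.15],[0.148,-0.2664,0.09,0.15],[0.1665,-0.2997,0.09,0.15],[0.185,-0.333,0.09,0.15]]
  grip: 1

```text
t: 0.93
ee_pos: [0.411, 0.1668, 0.3213]
eef_rot: [-0.0, 0.136, 0.991, 0.0]
force: [1.2, 0.6, -0.0]
finger_gap: 0.0853
```

Emit:
move_arm:
  commands:
    - [[0.0185,-0.0333,0,0],[0.037,-0.0666,0,0],[0.0555,-0.0999,0,0],[0.074,-0.1332,0,0],[0.0925,-0.1665,0,0],[0.111,-0.1998,0,0],[0.1295,-0.2331,0,0],[0.148,-0.2664,0,0],[0.1665,-0.2997,0,0],[0.185,-0.333,-0.01,0]]

```text
t: 1.77
ee_pos: [0.5965, -0.1664, 0.3125]
eef_rot: [0.001, 0.136, 0.991, -0.0]
force: [0.8, -0.3, 0.7]
finger_gap: 0.0854
```

Emit:
move_arm:
  commands:
    - [[0.01,-0.018,-0.02,0],[0.02,-0.036,-0.045,0],[0.02,-0.036,-0.08,0],[0.02,-0.036,-0.11,0],[0.02,-0.036,-0.13,0],[0.02,-0.036,-0.15,0],[0.02,-0.036,-0.165,0],[0.02,-0.036,-0.177,0],[0.02,-0.036,-0.177,0],[0.02,-0.036,-0.177,0]]

```text
t: 2.6
ee_pos: [0.6155, -0.2004, 0.1339]
eef_rot: [-0.001, 0.136, 0.991, 0.0]
force: [0.3, -0.0, 1.2]
finger_gap: 0.0854
```

Run:
```python
from h import *
s=get_image("scene");t=get_image("top")
a=cv2.resize(s[140:290,120:270],None,fx=2.6,fy=2.6,interpolation=cv2.INTER_CUBIC);b=cv2.resize(t[80:230,380:530],None,fx=2.6,fy=2.6,interpolation=cv2.INTER_CUBIC)
cv2.imwrite("pics/g1.png",np.hstack([a,b]));print(state()["ee_pos"])
```

```text
[ 0.61601135 -0.20061984  0.13526189]
```

View pics/g1.png

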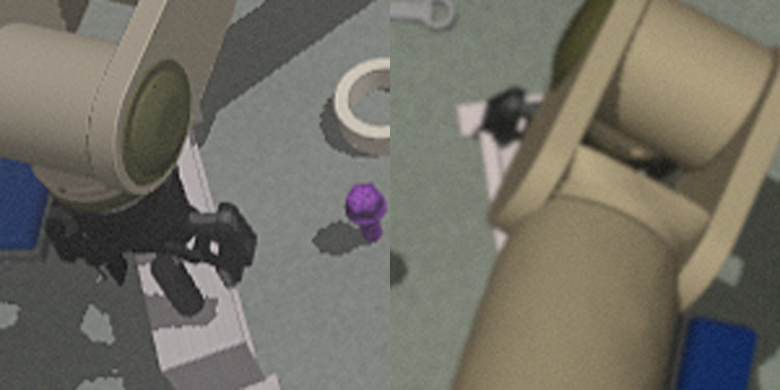

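The scene view shows the drift standing between the open fingers at crop (180,285). I'll close on it.

Emit:
move_arm:
  commands:
    - [[0,0,0,0],[0,0,0,0],[0,0,0,0],[0,0,0,0],[0,0,0,0],[0,0,0,0],[0,0,0,0],[0,0,0,0],[0,0,0.01,0],[0,0,0.02,0]]
  grip: 0
  newtons: 40

```text
t: 3.53
ee_pos: [0.615, -0.2014, 0.1531]
eef_rot: [-0.001, 0.136, 0.991, -0.0]
force: [0.2, -2.7, -4.4]
finger_gap: 0.0238
```

Gap 24 mm and force -4.4 N, so the drift is held. Next I lift until the tip is about 30 mm below the shelf top, then lean it.

Emit:
move_arm:
  commands:
    - [[0,0,0.02,0],[0,0,0.037,0],[0,0,0.037,0],[-0.01,0.0028,0.037,0],[-0.02,0.0056,0.037,0],[-0.03,0.0084,0.037,0],[-0.04,0.0112,0.037,0],[-0.05,0.014,0.037,0],[-0.06,0.0168,0.037,0],[-0.07,0.0196,0.037,0]]
  newtons: 30

```text
t: 4.37
ee_pos: [0.546, -0.181, 0.1904]
eef_rot: [0.001, 0.136, 0.991, -0.0]
force: [3.2, -1.1, -5.3]
finger_gap: 0.0236
```

Run:
```python
from h import *
s=get_image("scene");t=get_image("top")
a=cv2.resize(s[140:290,120:270],None,fx=2.6,fy=2.6,interpolation=cv2.INTER_CUBIC);b=cv2.resize(t[80:230,380:530],None,fx=2.6,fy=2.6,interpolation=cv2.INTER_CUBIC)
cv2.imwrite("pics/g2.png",np.hstack([a,b]));print(state())
```

```text
{'t': 4.4667, 'joint_pos': array([-5.26034718e-01,  4.53618189e-01,  1.29745615e+00,  6.90905931e-05,
        1.39008502e+00, -1.82390129e+00]), 'dq': array([ 0.00430538,  0.01669525, -0.04945842,  0.00166758,  0.02674768,
        0.00465286]), 'effort': array([ 1.84873519e-01, -4.81722915e+01, -2.09760690e+01,  2.99767940e-02,
        3.24344253e-01, -8.37068260e-02]), 'ee_pos': array([ 0.54513628, -0.1806186 ,  0.19115142]), 'eef_rot': array([ 2.13320535e-04,  1.36047855e-01,  9.90702242e-01, -5.08425101e-05]), 'force': array([ 1.46725565,  0.17785953, -0.30398723]), 'moment': array([-0.16681479, -0.32728717, -0.0448723 ]), 'finger_gap': 0.023837252684808106}
```

View pics/g2.png

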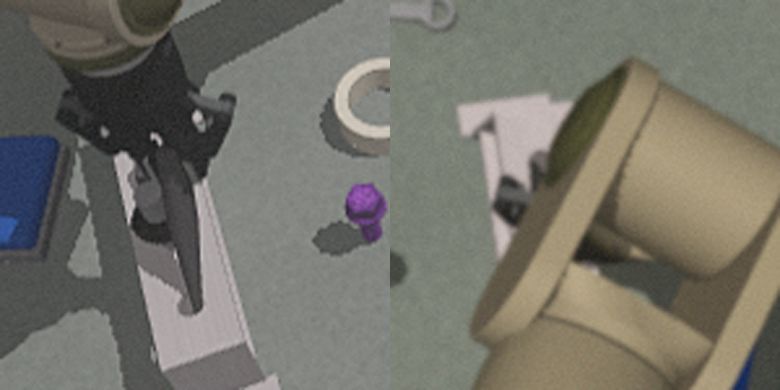

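Emit:
move_arm:
  commands:
    - [[0,0,0.02,0],[0,0,0.04,0],[0,0,0.07,0],[0,0.01,0.09,0],[0,0.04,0.1,0],[0,0.07,0.1,0],[0,0.1,0.1,0],[0,0.12,0.1,0],[0,0.13,0.1,0],[0,0.13,0.1,0]]
  newtons: 60

```text
t: 5.3
ee_pos: [0.5455, -0.0488, 0.2906]
eef_rot: [-0.001, 0.135, 0.991, 0.0]
force: [0.4, -0.0, -4.5]
finger_gap: 0.0238
```

Run:
```python
from h import *
s=get_image("scene");t=get_image("top")
a=cv2.resize(s[110:260,170:320],None,fx=2.6,fy=2.6,interpolation=cv2.INTER_CUBIC);b=cv2.resize(t[80:230,300:450],None,fx=2.6,fy=2.6,interpolation=cv2.INTER_CUBIC)
cv2.imwrite("pics/s3.png",s);cv2.imwrite("pics/t3.png",t)
cv2.imwrite("pics/g3.png",np.hstack([a,b]));print(state()["ee_pos"])
```

```text
[ 0.5457415  -0.05113275  0.29068463]
```

View pics/g3.png

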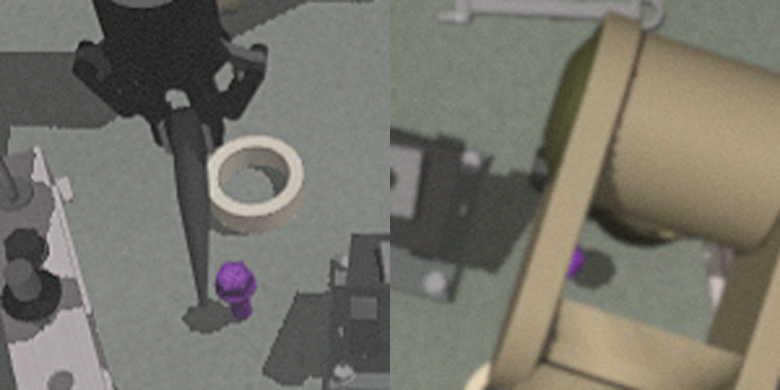

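Run:
```python
from h import *
np.set_printoptions(precision=4,suppress=True)
th=np.radians(15.6);xh=np.array([np.cos(th),-np.sin(th),0]);Y=np.array([np.sin(th),np.cos(th),0])
ee=state()["ee_pos"];g=ee+[0,0,.0187]
for uv in((248.1,227.3),(247.3,226.5),(249,228)):
    p=onplane("scene",*uv,g,Y);d=p-g;print(p,"L",np.linalg.norm(d),"tilt",np.degrees(np.arctan2(d@xh,-d[2])))
print("expect tip30",g+.145*np.array([.5*xh[0],.5*xh[1],-.866]),proj("scene",g+.145*np.array([.5*xh[0],.5*xh[1],-.866])))
```

```text
[ 0.6071 -0.0683  0.1517] L 0.17005689485010123 tilt 22.00223255892115
[ 0.6101 -0.0691  0.1609] L 0.16284869984742073 tilt 24.210089153990626
[ 0.6034 -0.0672  0.1415] L 0.17826044519701376 tilt 19.61116912321896
expect tip30 [ 0.6156 -0.0706  0.1838] [245.3316 223.578 ]
```

Run:
```python
from h import *
np.set_printoptions(precision=4,suppress=True)
th=np.radians(15.6);xh=np.array([np.cos(th),-np.sin(th),0]);Y=np.array([np.sin(th),np.cos(th),0])
g=state()["ee_pos"]+[0,0,.0187]
s=cv2.imread("pics/s3.png")
c=cv2.resize(s[150:235,215:270],None,fx=7,fy=7,interpolation=cv2.INTER_CUBIC)
for k in range(0,85,10): cv2.putText(c,str(150+k),(0,k*7+4),0,.4,(0,255,255),1)
for k in range(0,55,10): cv2.putText(c,str(215+k),(k*7,10),0,.4,(0,255,255),1)
for L,tl in((.145,30),(.145,25),(.145,20)):
  a=np.radians(tl);tip=g+L*(np.sin(a)*xh-[0,0,np.cos(a)])
  q=[((proj("scene",g+f*(tip-g))-[215,150]+.5)*7).astype(int).tolist() for f in(0,1)];cv2.line(c,q[0],q[1],(0,0,255) if tl==30 else (0,255,0) if tl==25 else (255,0,0),1)
cv2.imwrite("pics/tip.png",c)
o,d=ray("scene",248.1,227.3);d/=np.linalg.norm(d);b=d@(g-o);h=np.sqrt(((g-o)@(g-o))-b*b);print("perp dist g to ray",h)
for L in(.140,.145,.150):
  if L>h:
    for sg in(-1,1):
      p=o+d*(b+sg*np.sqrt(L*L-h*h));e=p-g;print(L,p,"tilt",np.degrees(np.arctan2(e@xh,-e[2])),"side",np.degrees(np.arctan2(e@Y,-e[2])))
```

```text
perp dist g to ray 0.13277911008848475
0.14 [ 0.6827 -0.0605  0.2818] tilt 78.39822163871162 side 45.176094593813374
0.14 [ 0.6381 -0.0651  0.2051] tilt 41.66060104963786 side 6.2432267102294805
0.145 [ 0.6896 -0.0598  0.2938] tilt 83.68047508181446 side 62.766113413781504
0.145 [ 0.6312 -0.0658  0.1932] tilt 36.57192715467348 side 4.351757879032172
0.15 [ 0.6954 -0.0592  0.3037] tilt 87.78489260188663 side 80.10468718872019
0.15 [ 0.6254 -0.0664  0.1832] tilt 32.642330765437656 side 3.0493839506755167
```

View pics/tip.png

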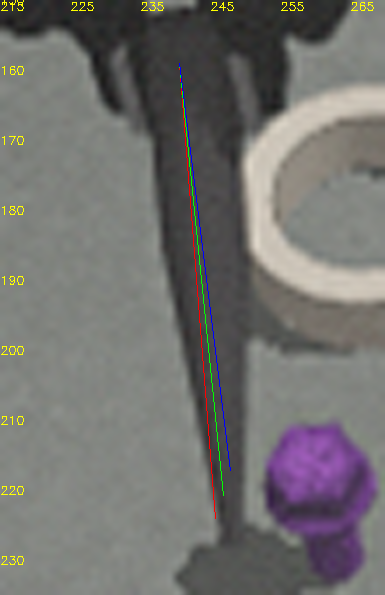

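The scene view has the drift leaning about 24–29°, with the tip at about (248,228). That is too loose to place the tip, so I'll bring it about 15 mm above the hole and compare tip and hole directly there.

Emit:
move_arm:
  commands:
    - [[-0.004,0.03,0,0],[-0.008,0.06,0,0],[-0.012,0.09,0,0],[-0.016,0.12,0,0],[-0.02,0.15,0,0],[-0.024,0.17,-0.01,0],[-0.024,0.19,-0.02,0],[-0.024,0.19,-0.032,0],[-0.024,0.19,-0.032,0],[-0.024,0.19,-0.032,0]]

```text
t: 6.23
ee_pos: [0.522, 0.1382, 0.2589]
eef_rot: [-0.001, 0.137, 0.991, -0.0]
force: [-0.3, -0.7, -4.8]
finger_gap: 0.0231
```

```bash
cat > look.py <<'E'
from h import *
import sys
n=sys.argv[1];np.set_printoptions(precision=4,suppress=True)
s=get_image("scene");t=get_image("top");st=state();print(st["t"],st["ee_pos"],"F",st["force"],"M",st["moment"],st["finger_gap"])
cv2.imwrite(f"pics/s_{n}.png",s);cv2.imwrite(f"pics/t_{n}.png",t)
x0,y0,w,h=[int(v) for v in sys.argv[2].split(",")];X0,Y0,W,Hh=[int(v) for v in sys.argv[3].split(",")]
def mk(im,x0,y0,w,h,f):
    c=cv2.resize(im[y0:y0+h,x0:x0+w],None,fx=f,fy=f,interpolation=cv2.INTER_CUBIC);c=cv2.convertScaleAbs(c,alpha=1.3)
    for k in range(0,w,10): cv2.putText(c,str(x0+k),(int(k*f),10),0,.33,(0,255,255),1);cv2.line(c,(int(k*f),12),(int(k*f),16),(0,255,255),1)
    for k in range(10,h,10): cv2.putText(c,str(y0+k),(0,int(k*f)+4),0,.33,(0,255,255),1)
    return c
a=mk(s,x0,y0,w,h,400/w);b=mk(t,X0,Y0,W,Hh,400/W)
m=max(a.shape[0],b.shape[0]);pad=lambda c:np.vstack([c,np.zeros((m-c.shape[0],c.shape[1],3),np.uint8)])
cv2.imwrite(f"pics/{n}.png",np.hstack([pad(a),pad(b)])[:600])
E
python3 look.py j1 290,140,80,100 250,100,100,100
```

```text
6.3333 [0.5223 0.1381 0.2599] F [-0.3523 -0.2248 -4.0543] M [ 0.0011  0.0783 -0.0069] 0.02340941590763701
```

View pics/j1.png

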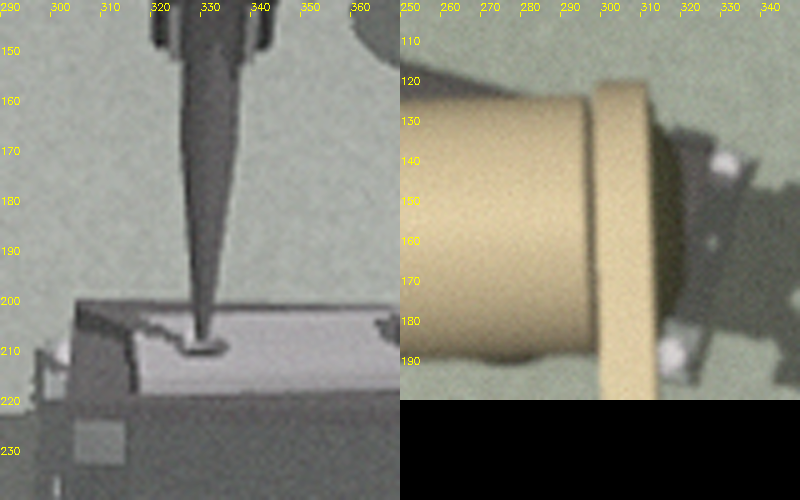

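Run:
```python
from h import *
np.set_printoptions(precision=4,suppress=True)
th=np.radians(15.6);xh=np.array([np.cos(th),-np.sin(th),0]);X=xh*np.cos(np.pi/6)+[0,0,.5];Z=-xh*.5+[0,0,np.cos(np.pi/6)];Y=np.cross(Z,X)
H=np.array([.5963,.1183,.1373]);L0=H-.0105*X
sh=onz("top",470,183,0);pt=np.array([.5475,-.213,.173]);print("sunA",(sh-pt)/.173)
sh=onz("top",467.5,154.5,0);pt=np.array([.616,-.2025,.179]);print("sunB",(sh-pt)/.179)
sun=(sh-pt)/.179
g=np.array([.5222,.1385,.2595+.0187])
o,d=ray("scene",330.6,207.6);d/=np.linalg.norm(d)
p0=onplane("scene",330.6,207.6,H,Z)
for w in(0,.005,.01,.015,.02,.025):
    p=p0-d*(w/-(d@Z)); e=p-g
    k=(( H-p)@Z)/(sun@Z); q=p+sun*k
    print(w,"uvw rel L0",np.array([(p-L0)@X,(p-L0)@Y,(p-L0)@Z])*1e3,"L",np.linalg.norm(e),"tilt",np.degrees(np.arctan2(e@xh,-e[2])),"side",np.degrees(np.arctan2(e@Y,-e[2])),"shadow px",proj("scene",q))
```

```text
sunA [-0.0956 -0.5566 -1.    ]
sunB [-0.0745 -0.5679 -1.    ]
0 uvw rel L0 [ 4.9279  1.999  -0.    ] L 0.16072480299001343 tilt 26.607770639365626 side 0.9848604291974741 shadow px [330.6 207.6]
0.005 uvw rel L0 [14.1957  1.7851  5.    ] L 0.15544080534728166 tilt 29.911014882177657 side 0.9594515163755437 shadow px [329.1532 209.0097]
0.01 uvw rel L0 [23.4634  1.5713 10.    ] L 0.1507086558437878 tilt 33.43396957577495 side 0.9304198631175246 shadow px [327.6865 210.4387]
0.015 uvw rel L0 [32.7311  1.3574 15.    ] L 0.14658181071970672 tilt 37.17003238955515 side 0.8969312329261698 shadow px [326.1995 211.8875]
0.02 uvw rel L0 [41.9989  1.1436 20.    ] L 0.14311264385053982 tilt 41.104588125945384 side 0.8578739592501039 shadow px [324.6918 213.3564]
0.025 uvw rel L0 [51.2666  0.9297 25.    ] L 0.14034993314680233 tilt 45.21402620647347 side 0.8117331657375729 shadow px [323.1629 214.8459]
```

Run:
```python
from h import *
np.set_printoptions(precision=4,suppress=True)
th=np.radians(15.6);xh=np.array([np.cos(th),-np.sin(th),0]);X=xh*np.cos(np.pi/6)+[0,0,.5];Z=-xh*.5+[0,0,np.cos(np.pi/6)];Y=np.cross(Z,X)
H=np.array([.5963,.1183,.1373]);sun=np.array([-.085,-.562,-1])
g=np.array([.5222,.1385,.2595+.0187])
im=cv2.imread("pics/s_j1.png");f=14;c=cv2.resize(im[192:222,300:350],None,fx=f,fy=f,interpolation=cv2.INTER_CUBIC);c=cv2.convertScaleAbs(c,alpha=1.3)
o,d=ray("scene",330.6,207.6);p0=onplane("scene",330.6,207.6,H,Z)
for w,col in((0,(255,0,0)),(.005,(0,255,0)),(.01,(0,0,255))):
    p=p0-d*(w/-(d@Z)); e=(g-p)/np.linalg.norm(g-p);pts=[]
    for a in np.linspace(0,.05,11):
        q=p+e*a;q=q+sun*(((H-q)@Z)/(sun@Z));pts.append((proj("scene",q)-[300,192]+.5)*f)
    cv2.polylines(c,[np.array(pts).astype(int)],False,col,1)
cv2.imwrite("pics/shad.png",c)
```

```text
(no output)
```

View pics/shad.png

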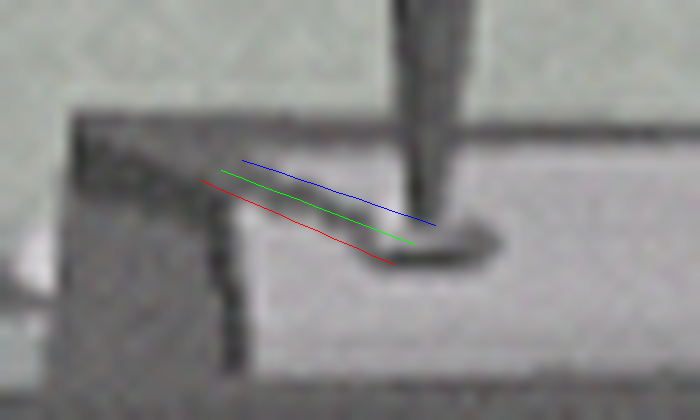

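The drift's shadow matches the green case, so the tip is about 5 mm above the bar. It sits about 9 mm too far up the slope and 2 mm too far in +y, and the lean is close to 30°. I'll correct by (-8, 0, -4.5) mm and look again.

Emit:
move_arm:
  commands:
    - [[-0.004,0,-0.002,0],[-0.008,0,-0.0045,0],[-0.008,0,-0.0045,0],[-0.008,0,-0.0045,0],[-0.008,0,-0.0045,0],[-0.008,0,-0.0045,0],[-0.008,0,-0.0045,0],[-0.008,0,-0.0045,0],[-0.008,0,-0.0045,0],[-0.008,0,-0.0045,0]]

```text
t: 7.17
ee_pos: [0.5137, 0.1392, 0.2548]
eef_rot: [-0.0, 0.136, 0.991, -0.0]
force: [-0.5, 0.5, -4.5]
finger_gap: 0.0235
```

```bash
python3 look.py j2 295,170,60,60 250,100,100,100
```

```text
7.2667 [0.5137 0.1392 0.2548] F [ 0.14    0.2121 -4.5938] M [0.0382 0.1594 0.0287] 0.023478158928643654
```

View pics/j2.png

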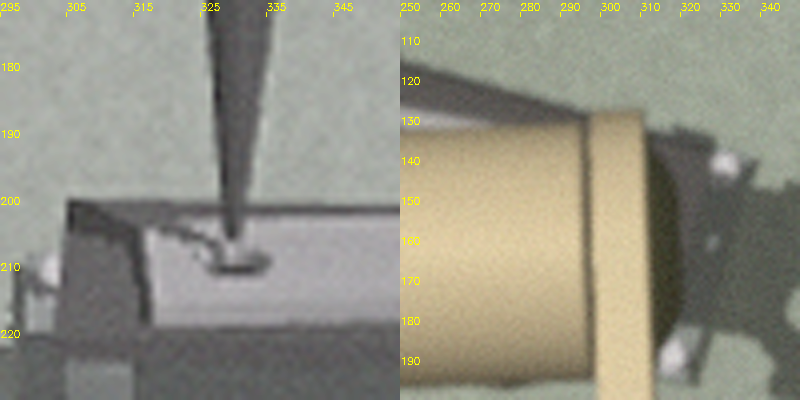

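Emit:
move_arm:
  commands:
    - [[0.001,-0.0003,-0.0018,0],[0.002,-0.0006,-0.0036,0],[0.003,-0.0009,-0.0054,0],[0.004,-0.0012,-0.0072,0],[0.005,-0.0014,-0.009,0],[0.006,-0.0017,-0.0108,0],[0.007,-0.002,-0.0126,0],[0.008,-0.0022,-0.0144,0],[0.009,-0.0025,-0.0162,0],[0.0096,-0.0027,-0.0173,0]]

```text
t: 8.1
ee_pos: [0.5233, 0.1364, 0.2372]
eef_rot: [-0.0, 0.136, 0.991, -0.0]
force: [-0.6, -0.6, -4.6]
finger_gap: 0.0235
```

```bash
python3 look.py j3 295,160,60,60 250,100,100,100
```

```text
8.2 [0.5233 0.1364 0.2373] F [ 0.1045 -0.4789 -4.5532] M [-0.0021  0.0936 -0.0131] 0.023473761831593803
```

View pics/j3.png

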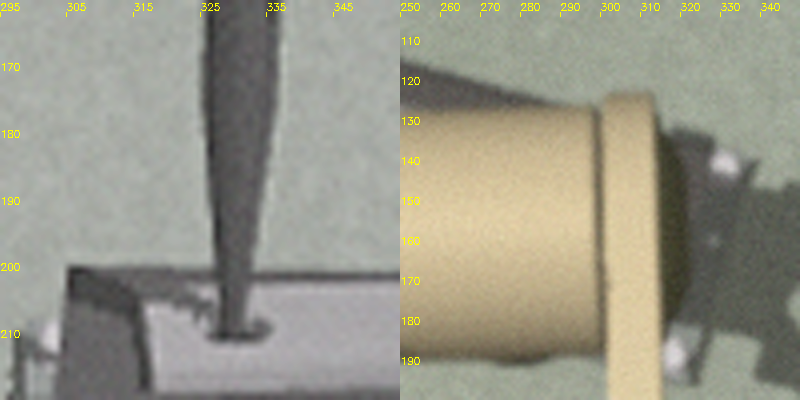

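No contact force, and the drift vanishes into the hole at about (330,210). I'll go further along the axis.

Emit:
move_arm:
  commands:
    - [[0.0015,-0.0004,-0.0026,0],[0.003,-0.0008,-0.0052,0],[0.0045,-0.0012,-0.0078,0],[0.006,-0.0016,-0.0104,0],[0.0075,-0.002,-0.013,0],[0.009,-0.0024,-0.0156,0],[0.0105,-0.0028,-0.0182,0],[0.012,-0.0032,-0.0208,0],[0.0135,-0.0036,-0.0234,0],[0.0144,-0.004,-0.026,0]]

```text
t: 9.03
ee_pos: [0.5379, 0.1324, 0.2113]
eef_rot: [0.0, 0.136, 0.991, -0.0]
force: [0.1, 0.6, -3.3]
finger_gap: 0.0234
```

```bash
python3 look.py j4 285,130,90,90 250,100,100,100
```

```text
9.1333 [0.5379 0.1323 0.2112] F [ 0.652  -0.291  -4.8866] M [ 0.0069 -0.1616  0.0015] 0.02329712171076778
```

View pics/j4.png

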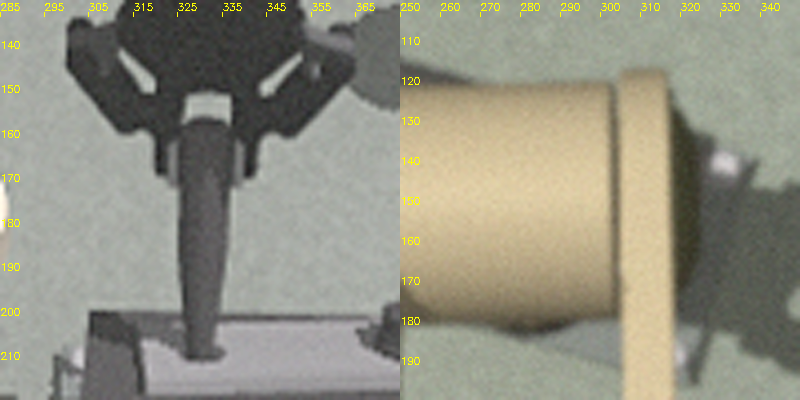

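Emit:
move_arm:
  commands:
    - [[0.001,-0.0003,-0.0023,0],[0.002,-0.0006,-0.0046,0],[0.003,-0.0008,-0.0069,0],[0.004,-0.0011,-0.0092,0],[0.005,-0.0014,-0.0115,0],[0.006,-0.0017,-0.0138,0],[0.007,-0.002,-0.0161,0],[0.008,-0.0022,-0.0184,0],[0.009,-0.0025,-0.0207,0],[0.01,-0.0028,-0.0229,0]]

```text
t: 9.97
ee_pos: [0.5477, 0.1297, 0.1883]
eef_rot: [-0.0, 0.136, 0.991, 0.0]
force: [-2.5, 1.9, 2.7]
finger_gap: 0.0234
```

```bash
python3 look.py j5 285,130,90,90 250,100,100,100
```

```text
10.0667 [0.5478 0.1296 0.1879] F [ 0.3462  0.4228 -3.4793] M [ 0.3924 -0.1208  0.0473] 0.023568515051271742
```

View pics/j5.png

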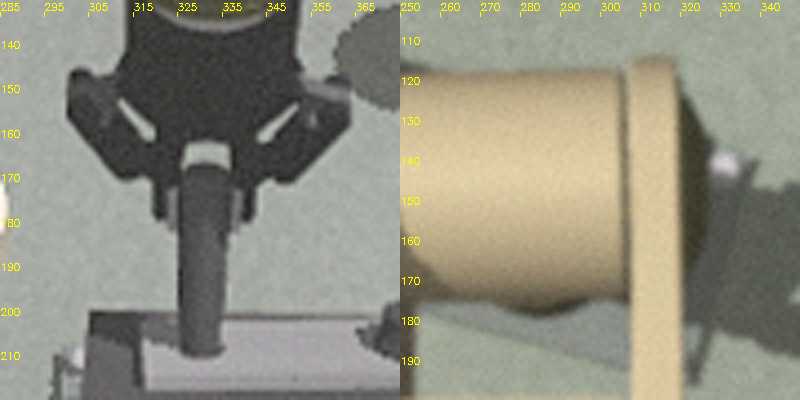

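Emit:
move_arm:
  commands:
    - [[0.001,-0.0002,-0.0023,0],[0.002,-0.0004,-0.0046,0],[0.003,-0.0006,-0.0069,0],[0.004,-0.0008,-0.0092,0],[0.005,-0.001,-0.0115,0],[0.006,-0.0012,-0.0138,0],[0.007,-0.0014,-0.0161,0],[0.008,-0.0016,-0.0183,0],[0.008,-0.0016,-0.0183,0],[0.008,-0.0016,-0.0183,0]]
  newtons: 80

```text
t: 10.9
ee_pos: [0.5556, 0.128, 0.1696]
eef_rot: [-0.001, 0.136, 0.991, -0.0]
force: [-1.9, 1.4, -3.5]
finger_gap: 0.023
```

```bash
python3 -c "
from h import *
s=state();print(s['t'],s['ee_pos'],s['force'],s['moment'])"
```

```text
10.9 [0.55556661 0.12797481 0.16960309] [-1.85132813  1.4361328  -3.50498457] [0.3060522  0.50071672 0.00415073]
```

Emit:
move_arm:
  commands:
    - [[0.0005,0,-0.0009,0],[0.001,0,-0.0018,0],[0.0015,0,-0.0027,0],[0.002,0,-0.0036,0],[0.0025,0,-0.0045,0],[0.0029,0,-0.0052,0],[0.0029,0,-0.0052,0],[0.0029,0,-0.0052,0],[0.0029,0,-0.0052,0],[0.0029,0,-0.0052,0]]

```text
t: 11.73
ee_pos: [0.5576, 0.1277, 0.1651]
eef_rot: [-0.001, 0.136, 0.991, -0.001]
force: [-7.2, -1.1, 3.2]
finger_gap: 0.0234
```

```bash
python3 look.py j6 295,150,60,70 250,100,100,100
```

```text
11.8333 [0.5576 0.1277 0.1651] F [-7.3201 -1.3323  3.0187] M [-0.1504  1.5307 -0.0673] 0.02302958897105191
```

View pics/j6.png

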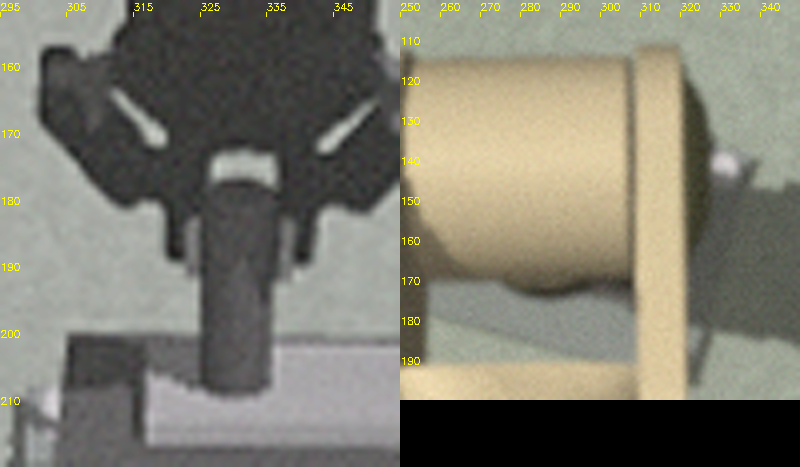

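Emit:
move_arm:
  commands:
    - [[0.0005,-0.0001,-0.0009,0],[0.001,-0.0002,-0.0018,0],[0.0014,-0.0003,-0.0025,0],[0.0014,-0.0003,-0.0025,0],[0.0014,-0.0003,-0.0025,0],[0.0014,-0.0003,-0.0025,0],[0.0014,-0.0003,-0.0025,0],[0.0014,-0.0003,-0.0025,0],[0.0014,-0.0003,-0.0025,0],[0.0014,-0.0003,-0.0025,0]]
  newtons: 100

```text
t: 12.67
ee_pos: [0.5584, 0.1274, 0.1633]
eef_rot: [-0.002, 0.136, 0.991, -0.001]
force: [-13.1, -2.0, 9.7]
finger_gap: 0.0227
```

```bash
python3 -c "
from h import *
s=state();print(s['t'],s['ee_pos'],s['force'],s['moment'])"
```

```text
12.6667 [0.558431   0.12740816 0.16333004] [-13.11451177  -2.01088758   9.72144266] [-0.18533585  2.36140707 -0.10171372]
```

Emit:
move_arm:
  commands:
    - [[0.0005,-0.0001,-0.0009,0],[0.001,-0.0002,-0.0018,0],[0.0012,-0.0003,-0.0026,0],[0.0012,-0.0003,-0.003,0],[0.0012,-0.0003,-0.003,0],[0.0012,-0.0003,-0.003,0],[0.0012,-0.0003,-0.003,0],[0.0012,-0.0003,-0.003,0],[0.0012,-0.0003,-0.003,0],[0.0012,-0.0003,-0.003,0]]
  newtons: 110

```text
t: 13.5
ee_pos: [0.5589, 0.1273, 0.1622]
eef_rot: [-0.001, 0.136, 0.991, -0.001]
force: [-22.7, -0.2, 24.7]
finger_gap: 0.0224
```

```bash
python3 look.py j7 295,150,60,70 250,100,100,100
```

```text
13.6 [0.5589 0.1274 0.1623] F [-22.3518  -0.0933  25.7034] M [-0.27    3.7459 -0.2023] 0.022834156486650724
```

View pics/j7.png

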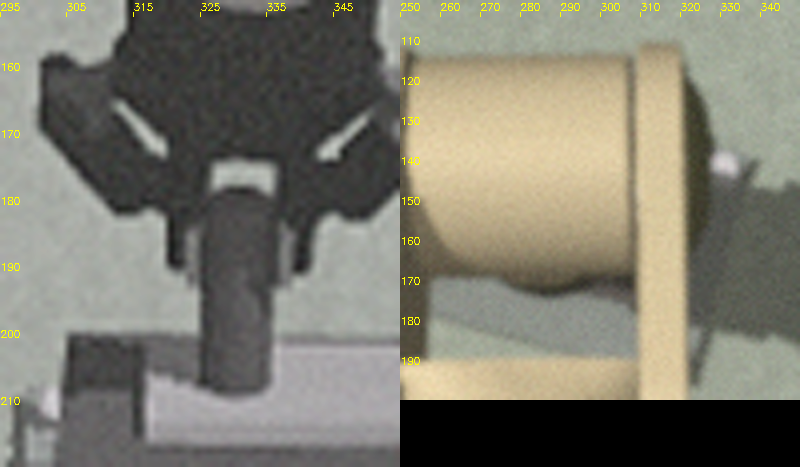

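Axial resistance rose sharply to about 37 N, with the tool moving only 1 mm of the 3 mm commanded. The taper is seated, so I'll draw the drift out along the axis.

Emit:
move_arm:
  commands:
    - [[-0.001,0.0003,0.0017,0],[-0.0024,0.0007,0.0043,0],[-0.0048,0.0013,0.0087,0],[-0.0072,0.002,0.013,0],[-0.0096,0.0027,0.0173,0],[-0.0144,0.004,0.026,0],[-0.0193,0.0054,0.0346,0],[-0.0241,0.0067,0.0433,0],[-0.0289,0.0081,0.052,0],[-0.0337,0.0094,0.0606,0]]

```text
t: 14.43
ee_pos: [0.527, 0.1371, 0.2215]
eef_rot: [0.0, 0.136, 0.991, 0.0]
force: [0.6, -0.1, -5.2]
finger_gap: 0.0224
```

```bash
python3 -c "
from h import *
s=state();print(s['t'],s['ee_pos'],s['force'],s['moment'])"
```

```text
14.4333 [0.52699173 0.13709631 0.22154409] [ 0.56924033 -0.09619615 -5.24833091] [0.02646853 0.07093634 0.00754949]
```

Emit:
move_arm:
  commands:
    - [[-0.0072,0.002,0.013,0],[-0.0145,0.004,0.026,0],[-0.0217,0.006,0.039,0],[-0.025,0.006,0.06,0],[-0.025,-0.02,0.075,0],[-0.025,-0.055,0.08,0],[-0.02,-0.09,0.08,0],[-0.01,-0.125,0.08,0],[0,-0.16,0.08,0],[0.01,-0.195,0.08,0]]

```text
t: 15.27
ee_pos: [0.5372, -0.0596, 0.3012]
eef_rot: [0.0, 0.136, 0.991, -0.0]
force: [-0.2, 0.7, -4.3]
finger_gap: 0.0224
```

```bash
python3 look.py k1 285,175,130,100 195,100,150,110
```

```text
15.3667 [ 0.5381 -0.0626  0.3001] F [-1.0325  1.1363 -4.5249] M [ 0.05    0.1837 -0.0622] 0.02227188157940359
```

View pics/k1.png

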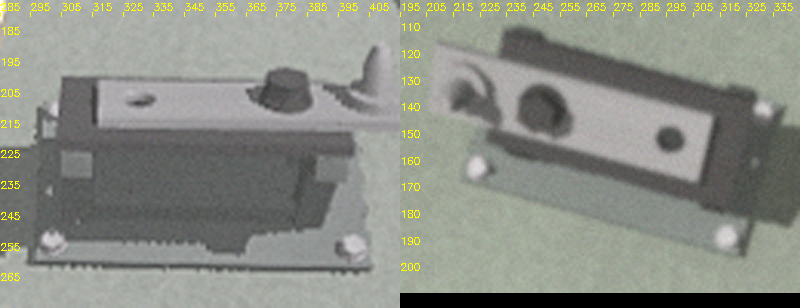

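The bar now lies parallel with the lower plate and its hole shows at about (296.2,151.7). I'll measure that precisely, along with the drift's lean, before putting it back.

Run:
```python
from h import *
np.set_printoptions(precision=4,suppress=True)
t=cv2.imread("pics/t_k1.png");s=cv2.imread("pics/s_k1.png")
g=cv2.cvtColor(t,cv2.COLOR_BGR2GRAY)[140:164,284:309];g=cv2.resize(g,None,fx=4,fy=4,interpolation=cv2.INTER_CUBIC)
n,l,st,c=cv2.connectedComponentsWithStats((g<85).astype(np.uint8))
for i in range(1,n):
    if st[i,4]>300:
        p=c[i]/4+[284-.375,140-.375];print(p,st[i,4]/16,onz("top",*p,.1321))
# bar edge directions in top
x0,y0=170,100
c1=cv2.resize(s[110:235,175:275],None,fx=4.5,fy=4.5,interpolation=cv2.INTER_CUBIC)
for k in range(0,125,10): cv2.putText(c1,str(110+k),(0,int(k*4.5)+4),0,.4,(0,255,255),1)
for k in range(0,100,10): cv2.putText(c1,str(175+k),(int(k*4.5),10),0,.4,(0,255,255),1)
cv2.imwrite("pics/k2.png",c1)
```

```text
[295.8035 151.9335] 67.0625 [0.5878 0.1203 0.1321]
```

View pics/k2.png

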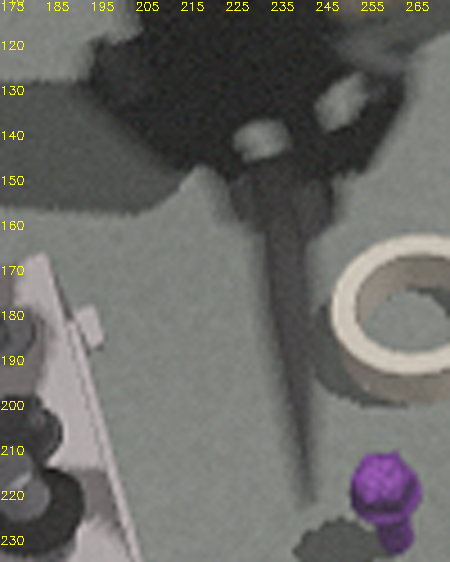

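The hole is now at (0.5878,0.1203), against (0.5875,0.1207) predicted for in line, so it moved about 10.5 mm down the slope. Now I reverse the leaning path to put the drift back in its own rack place.

Emit:
move_arm:
  commands:
    - [[0.002,-0.03,0,0],[0.004,-0.06,0,0],[0.006,-0.09,0,0],[0.008,-0.1225,0,0],[0.008,-0.1225,-0.02,0],[0.008,-0.1225,-0.045,0],[0.008,-0.1225,-0.065,0],[0.008,-0.1225,-0.08,0],[0.008,-0.1225,-0.08,0],[0.008,-0.1225,-0.08,0]]
  newtons: 60

```text
t: 16.2
ee_pos: [0.5454, -0.1802, 0.2207]
eef_rot: [-0.0, 0.136, 0.991, 0.0]
force: [0.2, 0.2, -3.3]
finger_gap: 0.0224
```

```bash
python3 look.py k3 145,170,100,120 395,100,100,100
```

```text
16.3 [ 0.546  -0.1806  0.222 ] F [-0.3156  0.1753 -4.2392] M [0.0167 0.1235 0.0264] 0.022514855674128927
```

View pics/k3.png

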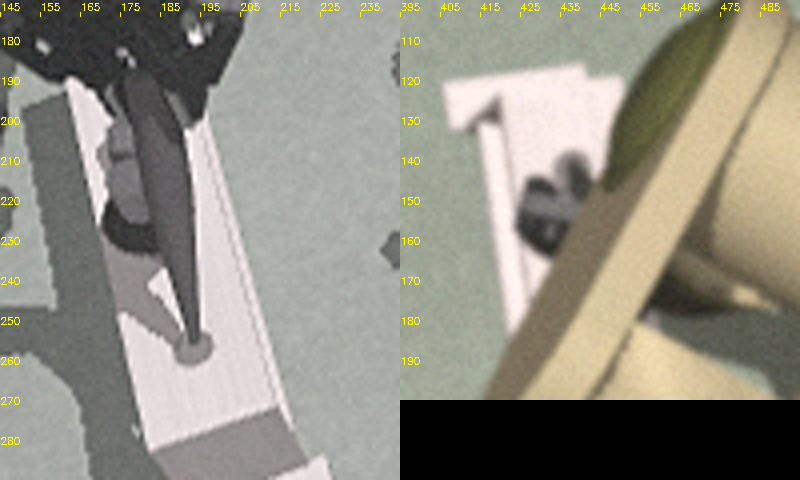

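The tip at about (194,255) is at the mouth of its hole at (193,257). I'll lower it and swing it upright.

Emit:
move_arm:
  commands:
    - [[0,0,-0.01,0],[0,0,-0.02,0],[0,0,-0.03,0],[0.012,-0.0033,-0.03,0],[0.024,-0.0067,-0.03,0],[0.036,-0.01,-0.03,0],[0.046,-0.0128,-0.03,0],[0.056,-0.0156,-0.03,0],[0.064,-0.0178,-0.03,0],[0.07,-0.0196,-0.03,0]]
  newtons: 40

```text
t: 17.13
ee_pos: [0.6139, -0.2006, 0.189]
eef_rot: [-0.003, 0.136, 0.991, -0.0]
force: [-6.7, -0.8, 0.1]
finger_gap: 0.0225
```

```bash
python3 look.py k4 145,150,120,140 395,100,100,100
```

```text
17.2333 [ 0.6142 -0.2007  0.1888] F [-6.7493 -1.596  -1.1428] M [-0.3824  1.835   0.0162] 0.022928892485574684
```

View pics/k4.png

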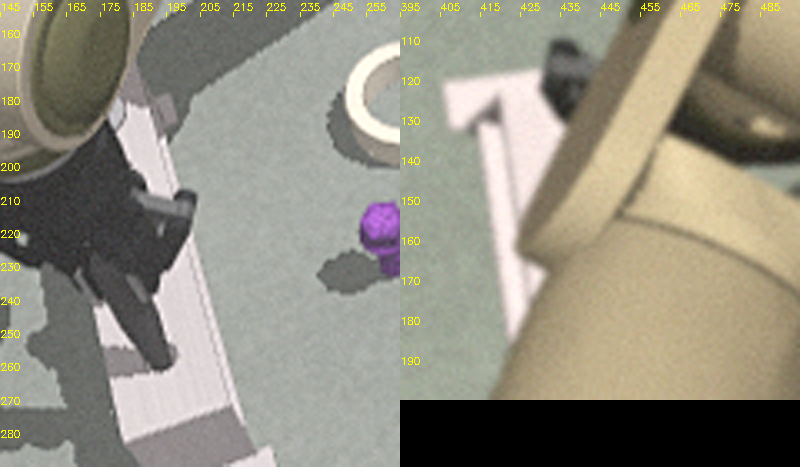

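Emit:
move_arm:
  commands:
    - [[0.002,-0.0006,0,0],[0.004,-0.0012,0,0],[0.006,-0.0018,0,0],[0.007,-0.002,0,0],[0.007,-0.002,0,0],[0.007,-0.002,0,0],[0.007,-0.002,0,0],[0.007,-0.002,0,0],[0.007,-0.002,0,0],[0.007,-0.002,0,0]]
  newtons: 30

```text
t: 18.07
ee_pos: [0.6199, -0.2023, 0.189]
eef_rot: [-0.004, 0.136, 0.991, -0.0]
force: [-11.4, -0.4, 1.4]
finger_gap: 0.0223
```

```bash
python3 look.py k5 155,210,60,70 395,100,100,100
python3 - <<'E'
from h import *
e=state()["ee_pos"]
for z in(.18,.17,.13,.1): print(z,proj("scene",[e[0],e[1],z]))
E
```

```text
18.1667 [ 0.6199 -0.2023  0.189 ] F [-11.0279   0.6665   0.4672] M [-0.0778  2.835   0.0109] 0.022468787229075665
0.18 [182.06150632 239.93907894]
0.17 [183.44840466 242.14275404]
0.13 [188.72414076 250.52222589]
0.1 [192.41711058 256.38470841]
```

View pics/k5.png

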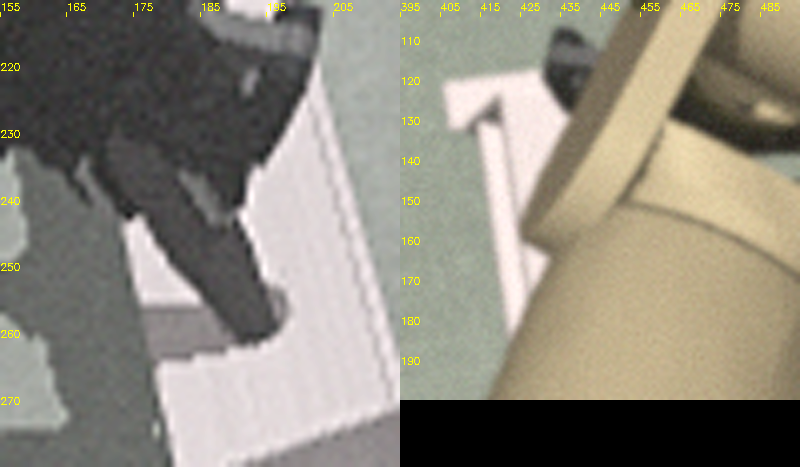

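Run:
```python
from h import *
th=np.radians(15.6);xh=np.array([np.cos(th),-np.sin(th),0])
b=np.array([.6217,-.2035,.095])
for l in(-20,-10,-5,0,5,10):
    a=np.radians(l);d=np.array([0,0,np.cos(a)])-xh*np.sin(a)
    q0=proj("scene",b);q1=proj("scene",b+.08*d);e=q1-q0;print("lean to robot",l,q0,q1,"slope",e[1]/e[0])
```

```text
lean to robot -20 [192.52601308 258.18833874] [180.0463864  255.15582572] slope 0.24299709424120103
lean to robot -10 [192.52601308 258.18833874] [180.94700767 248.34823343] slope 0.8498230174823973
lean to robot -5 [192.52601308 258.18833874] [181.53934225 245.08429705] slope 1.192721789393746
lean to robot 0 [192.52601308 258.18833874] [182.21771135 241.9544621 ] slope 1.5748352216370014
lean to robot 5 [192.52601308 258.18833874] [182.9745333  238.98670471] slope 2.010330806046335
lean to robot 10 [192.52601308 258.18833874] [183.80152826 236.20644424] slope 2.5195636136727813
```

The drift is upright to about 2–3° and touching the rim's +x side. I'll back off about 4.7 mm to centre it in the hole, then lower until the tip finds the lower shelf.

Emit:
move_arm:
  commands:
    - [[-0.002,0.0006,0,0],[-0.004,0.0012,0,0],[-0.0052,0.0014,0,0],[-0.0052,0.0014,-0.004,0],[-0.0052,0.0014,-0.009,0],[-0.0052,0.0014,-0.014,0],[-0.0052,0.0014,-0.018,0],[-0.0052,0.0014,-0.022,0],[-0.0052,0.0014,-0.026,0],[-0.0052,0.0014,-0.026,0]]

```text
t: 19.0
ee_pos: [0.6158, -0.2009, 0.1625]
eef_rot: [-0.002, 0.136, 0.991, -0.0]
force: [-6.2, -2.7, -6.7]
finger_gap: 0.0221
```

```bash
python3 look.py k6 155,210,60,70 395,100,100,100
```

```text
19.1 [ 0.6159 -0.2009  0.1624] F [-5.8673 -2.8323 -5.8851] M [-0.6498  1.8118 -0.0247] 0.02213336648171571
```

View pics/k6.png

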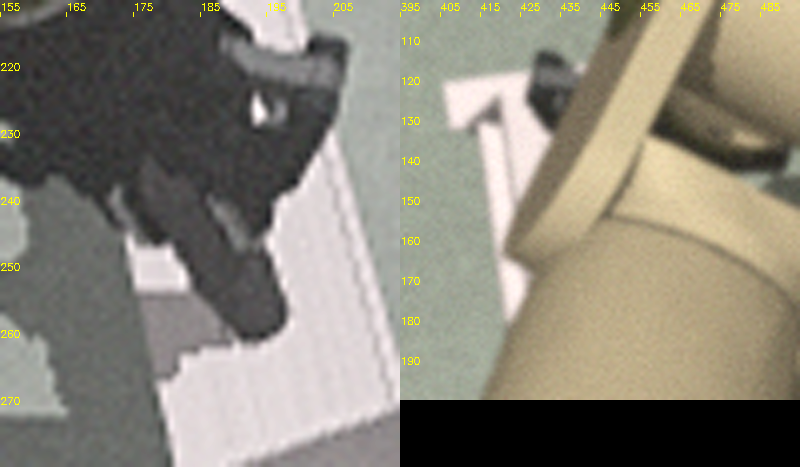

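Emit:
move_arm:
  commands:
    - [[-0.0015,-0.0005,0,0],[-0.003,-0.001,0,0],[-0.003,-0.001,-0.002,0],[-0.003,-0.001,-0.004,0],[-0.003,-0.001,-0.006,0],[-0.003,-0.001,-0.008,0],[-0.003,-0.001,-0.01,0],[-0.003,-0.001,-0.012,0],[-0.003,-0.001,-0.012,0],[-0.003,-0.001,-0.012,0]]

```text
t: 19.93
ee_pos: [0.614, -0.2019, 0.1516]
eef_rot: [-0.001, 0.136, 0.991, 0.0]
force: [-4.4, -1.5, -3.8]
finger_gap: 0.0226
```

```bash
python3 look.py k7 155,210,60,70 395,100,100,100
```

```text
20.0333 [ 0.614  -0.2019  0.1517] F [-4.2914 -1.049  -5.0355] M [-0.3772  1.4478 -0.0345] 0.022038071624094286
```

View pics/k7.png

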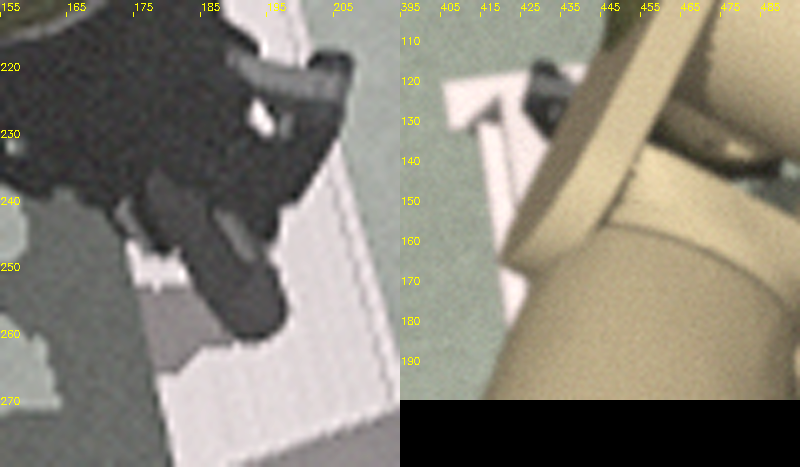

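Emit:
move_arm:
  commands:
    - [[-0.001,0,-0.001,0],[-0.002,0,-0.003,0],[-0.002,0,-0.005,0],[-0.002,0,-0.007,0],[-0.002,0,-0.009,0],[-0.002,0,-0.011,0],[-0.002,0,-0.012,0],[-0.002,0,-0.013,0],[-0.002,0,-0.013,0],[-0.002,0,-0.013,0]]

```text
t: 20.87
ee_pos: [0.6133, -0.2025, 0.1414]
eef_rot: [0.002, 0.136, 0.991, -0.001]
force: [-2.9, -2.2, 9.3]
finger_gap: 0.0225
```

```bash
python3 look.py k8 155,210,60,70 395,100,100,100
```

```text
20.9667 [ 0.6133 -0.2025  0.1414] F [-2.4854 -1.85    9.537 ] M [-0.246   1.2558 -0.0365] 0.022503352463527256
```

View pics/k8.png

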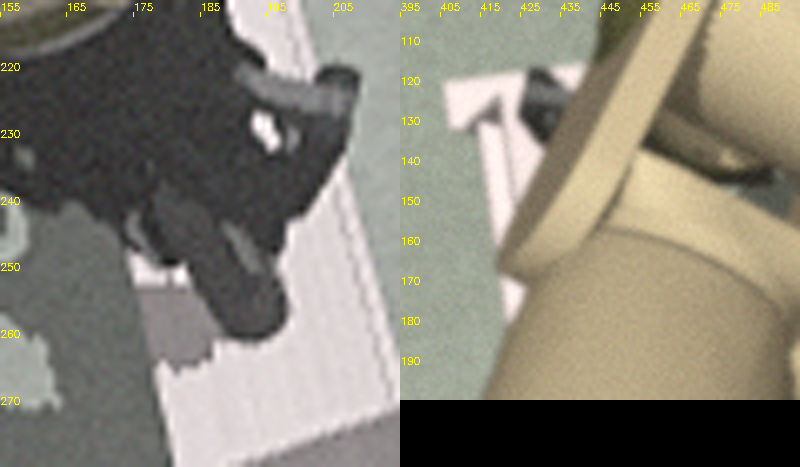

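It's seated: vertical load on the shelf, and the TCP stands where the tip would be at about 9 mm. I'll release and rise.

Emit:
move_arm:
  commands:
    - [[0,0,0.001,0],[0,0,0.001,0],[0,0,0.001,0],[0,0,0.001,0],[0,0,0.001,0],[0,0,0.003,0],[0,0,0.02,0],[0,0,0.05,0],[0,0,0.085,0],[0,0,0.11,0]]
  grip: 1

```text
t: 21.8
ee_pos: [0.6125, -0.2019, 0.2523]
eef_rot: [0.001, 0.136, 0.991, -0.0]
force: [0.6, -0.1, 1.6]
finger_gap: 0.0853
```

```bash
python3 look.py m1 145,155,100,150 395,100,100,150
```

```text
21.9 [ 0.6135 -0.2024  0.2545] F [ 0.0629  0.2367 -0.3282] M [ 0.0385  0.0167 -0.0065] 0.08538177357604235
```

View pics/m1.png

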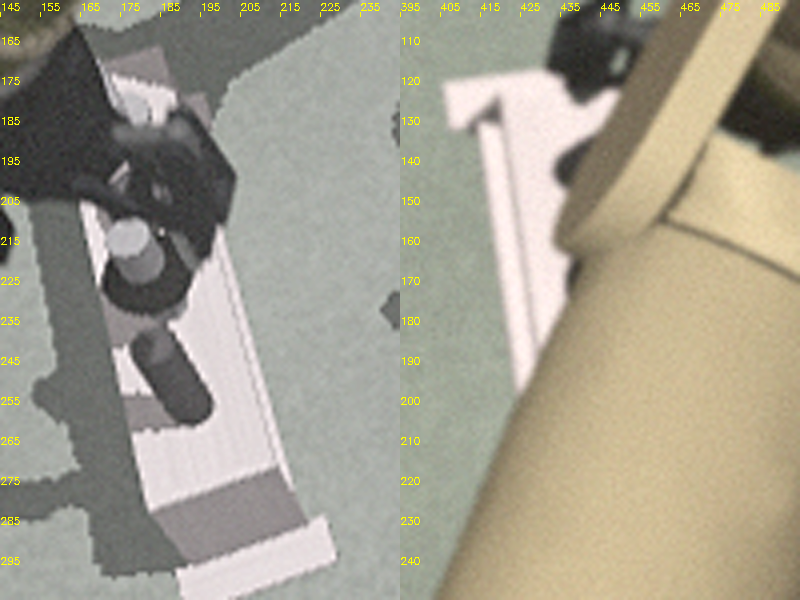

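The drift stands as it did at the start, with its top at (184,241) in both pictures. Next I go above the bolt and turn the jaws to the rack's y.

Emit:
move_arm:
  commands:
    - [[-0.035,-0.0046,0,0.1],[-0.07,-0.0093,0,0.2],[-0.105,-0.0139,0,0.3],[-0.138,-0.0185,0,0.404],[-0.138,-0.0185,-0.02,0.404],[-0.138,-0.0185,-0.045,0.404],[-0.138,-0.0185,-0.07,0.404],[-0.138,-0.0185,-0.085,0.404],[-0.138,-0.0185,-0.085,0.404],[-0.138,-0.0185,-0.085,0.404]]

```text
t: 22.73
ee_pos: [0.4741, -0.2202, 0.1639]
eef_rot: [-0.001, -0.066, 0.998, 0.001]
force: [1.0, -0.8, -0.4]
finger_gap: 0.0854
```

```bash
python3 look.py m2 145,155,80,110 395,120,100,130
```

```text
22.8333 [ 0.4747 -0.2206  0.1652] F [-0.2145  0.6863  0.126 ] M [-0.0131  0.0553  0.0108] 0.08528389368189365
```

View pics/m2.png

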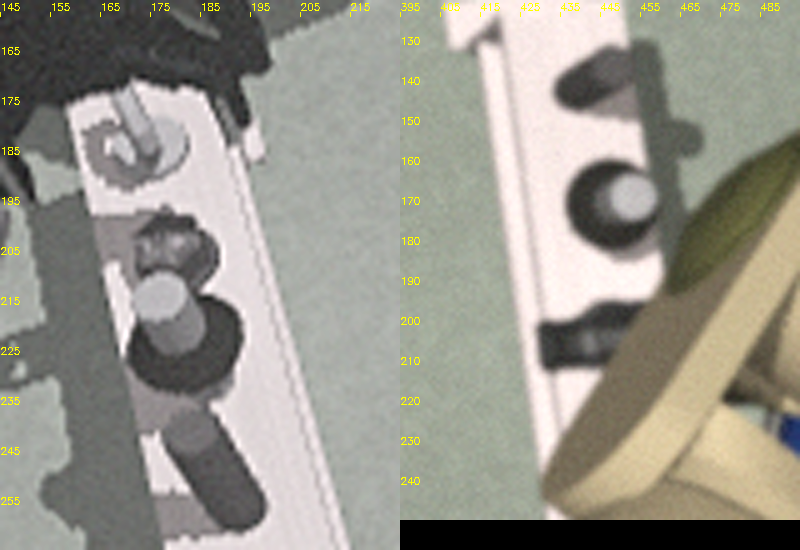

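The hexagon head at scene (180,203) is dark, on a flange, and hanging in the rack, so it's the bolt and not the purple one. I'll go down and close on its flats.

Emit:
move_arm:
  commands:
    - [[0,0,-0.02,0],[0,0,-0.04,0],[0,0,-0.055,0],[0,0,-0.0605,0],[0,0,-0.0605,0],[0,0,-0.0605,0],[0,0,-0.0605,0],[0,0,-0.0605,0],[0,0,-0.0605,0],[0,0,-0.0605,0]]

```text
t: 23.67
ee_pos: [0.4744, -0.2204, 0.1042]
eef_rot: [0.0, -0.066, 0.998, -0.0]
force: [-1.2, -0.2, -0.6]
finger_gap: 0.0856
```

Emit:
move_arm:
  commands:
    - [[0,0,0,0],[0,0,0,0],[0,0,0,0],[0,0,0,0],[0,0,0,0],[0,0,0,0],[0,0,0,0],[0,0,0,0],[0,0,0,0],[0,0,0,0]]
  grip: 0
  newtons: 40

```text
t: 24.5
ee_pos: [0.4746, -0.2214, 0.1042]
eef_rot: [0.001, -0.065, 0.998, -0.001]
force: [-0.6, -5.9, 4.0]
finger_gap: 0.0288
```

```bash
python3 look.py m3 145,155,80,110 395,120,100,130
```

```text
24.6 [ 0.4746 -0.2214  0.1042] F [-1.1195 -4.7403  4.6904] M [-1.0458  0.1328 -0.0054] 0.028911781573723996
```

View pics/m3.png

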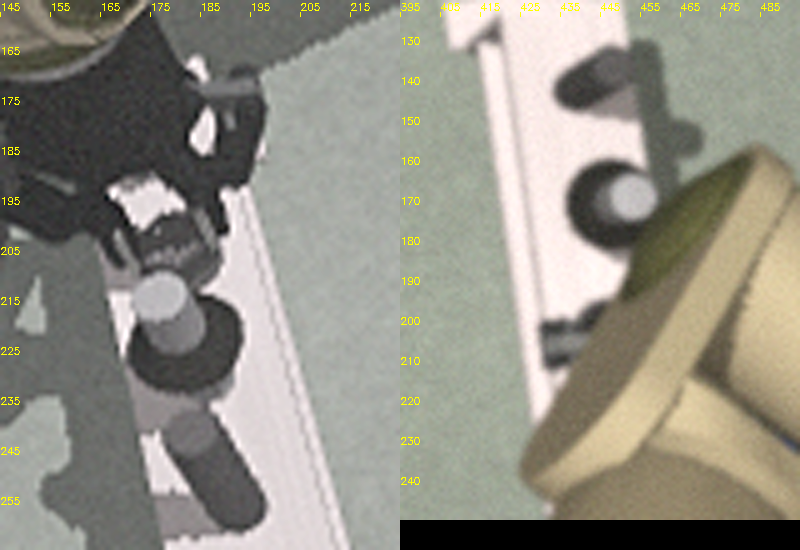

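Gap 29 mm, so it's on the flats. I lift until the shank end is just inside the shelf hole, then lean it toward the eye-bolt side.

Emit:
move_arm:
  commands:
    - [[0,0,0.012,0],[0,0,0.025,0],[0,0,0.038,0],[0,0,0.0435,0],[0,0,0.0435,0],[-0.006,-0.0008,0.0435,0],[-0.012,-0.0016,0.0435,0],[-0.018,-0.0024,0.0435,0],[-0.023,-0.003,0.0435,0],[-0.028,-0.0037,0.0435,0]]

```text
t: 25.43
ee_pos: [0.4461, -0.2233, 0.1464]
eef_rot: [0.001, -0.065, 0.998, 0.001]
force: [5.9, -0.4, -4.7]
finger_gap: 0.0291
```

```bash
python3 look.py m4 145,140,80,110 395,120,100,130
```

```text
25.5333 [ 0.4458 -0.2234  0.1466] F [ 3.5893  0.4459 -2.9127] M [-0.029  -0.8226 -0.0151] 0.02839756768403589
```

View pics/m4.png

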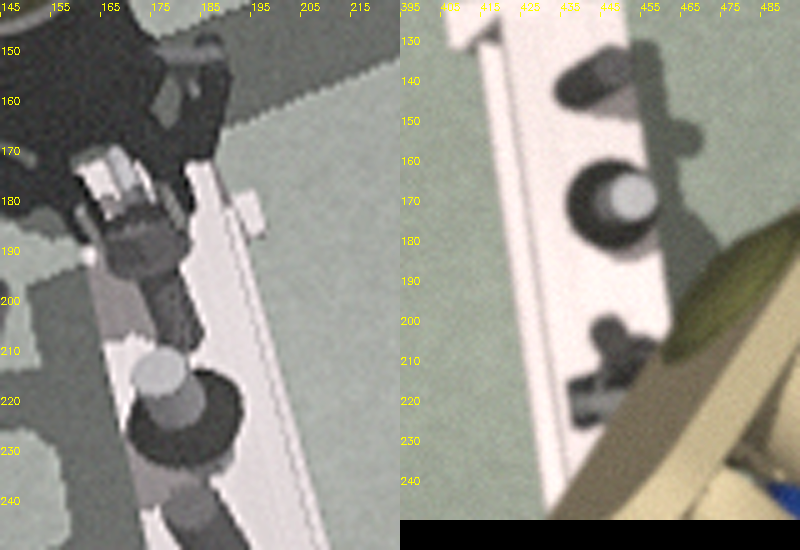

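Emit:
move_arm:
  commands:
    - [[-0.003,-0.0004,0,0],[-0.006,-0.0008,0,0],[-0.008,-0.001,0,0],[-0.008,-0.001,0,0],[-0.008,-0.001,0.01,0],[-0.008,-0.001,0.025,0],[-0.008,0.01,0.05,0],[-0.008,0.03,0.08,0],[-0.008,0.06,0.11,-0.1],[-0.008,0.09,0.13,-0.2]]

```text
t: 26.37
ee_pos: [0.4375, -0.1329, 0.2786]
eef_rot: [-0.001, 0.037, 0.999, 0.0]
force: [1.3, 0.1, -2.4]
finger_gap: 0.0283
```

```bash
python3 look.py m5 150,90,120,140 395,120,100,130
```

```text
26.4667 [ 0.438  -0.1307  0.2799] F [ 0.4801 -0.2534 -4.5038] M [-0.0461  0.0363 -0.0394] 0.028342037381497244
```

View pics/m5.png

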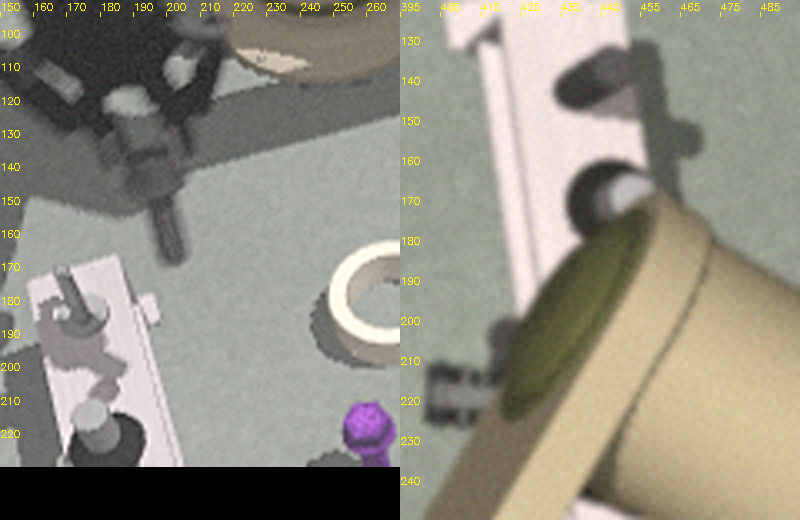

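Emit:
move_arm:
  commands:
    - [[0.012,0.035,0,-0.05],[0.024,0.07,0,-0.1],[0.036,0.105,0,-0.15],[0.048,0.14,0,-0.2],[0.061,0.175,0,-0.204],[0.073,0.21,0,-0.204],[0.086,0.24,-0.005,-0.204],[0.097,0.2655,-0.02,-0.204],[0.097,0.2655,-0.045,-0.204],[0.097,0.2655,-0.057,-0.204]]
  newtons: 60

```text
t: 27.3
ee_pos: [0.5336, 0.1327, 0.2158]
eef_rot: [-0.004, 0.134, 0.991, -0.001]
force: [-0.8, -0.6, -3.5]
finger_gap: 0.0278
```

```bash
python3 look.py n1 285,130,90,100 250,100,100,100
```

```text
27.4 [0.5334 0.1315 0.2166] F [ 0.8423  0.1121 -2.4794] M [-0.0164  0.0738  0.0246] 0.027699802962289258
```

View pics/n1.png

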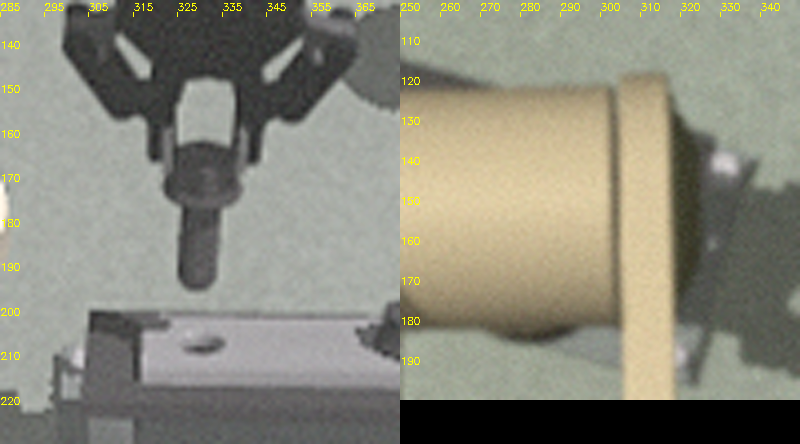

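```bash
cat > bl.py <<'E'
from h import *
np.set_printoptions(precision=4,suppress=True)
th=np.radians(15.6);xh=np.array([np.cos(th),-np.sin(th),0]);X=xh*np.cos(np.pi/6)+[0,0,.5];Z=-xh*.5+[0,0,np.cos(np.pi/6)];Y=np.cross(Z,X)
L0=np.array([.5876,.1205,.1321])
E
python3 - <<'E'
from bl import *
g=state()["ee_pos"]+[0,0,.005];print(g)
for l in(20,25,30,35,40):
    a=np.radians(l);d=xh*np.sin(a)-[0,0,np.cos(a)]
    print(l,"end",proj("scene",g+.07*d),"flange",proj("scene",g+.015*d),"head",proj("scene",g-.005*d), "uvw end",[float(((g+.07*d-L0)@k)*1e3) for k in(X,Y,Z)])
print(proj("scene",L0))
E
python3 - <<'E'
import cv2
im=cv2.imread("pics/s_n1.png");c=cv2.resize(im[155:215,305:360],None,fx=10,fy=10,interpolation=cv2.INTER_CUBIC)
for k in range(0,60,5): cv2.putText(c,str(155+k),(0,k*10+4),0,.4,(0,255,255),1)
for k in range(0,55,5): cv2.putText(c,str(305+k),(k*10,10),0,.4,(0,255,255),1)
cv2.imwrite("pics/n1z.png",cv2.convertScaleAbs(c,alpha=1.4))
E
```

```text
[0.5334 0.1315 0.2216]
20 end [328.2922 189.5297] flange [328.9349 169.3213] head [329.1805 161.5896] uvw end [-15.206231518690796, -3.942066191037803, 36.128659510868935]
25 end [328.2899 190.9985] flange [328.9352 169.6214] head [329.1803 161.4916] uvw end [-9.151761074341712, -3.942066191037794, 35.33157335530132]
30 end [328.2937 192.2828] flange [328.9369 169.8763] head [329.1796 161.4093] uvw end [-3.050859082005676, -3.9420661910378105, 35.06520222172352]
35 end [328.3036 193.3704] flange [328.9399 170.0841] head [329.1785 161.3434] uvw end [3.0500429103304527, -3.942066191037794, 35.33157335530131]
40 end [328.3196 194.2502] flange [328.9443 170.2429] head [329.1769 161.2943] uvw end [9.104513354679428, -3.9420661910378083, 36.128659510868964]
[329.6182 206.5938]
```

View pics/n1z.png

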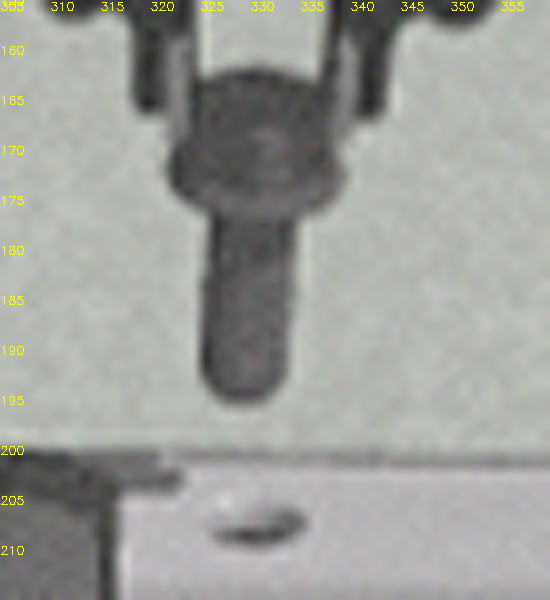

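Run:
```python
from bl import *
e=state()["ee_pos"];e=np.array([.5334,.1315,.2166])
for k in(-.0225,-.015,.015,.0225): print(k,proj("scene",e+k*Y), "8mm lower",proj("scene",e+k*Y-[0,0,.008]))
for f in (-.011,.011): print(proj("scene",e+.015*Y+f*xh))
t=cv2.imread("pics/top0.png")
```

```text
-0.0225 [318.8028 164.7285] 8mm lower [318.7904 166.9518]
-0.015 [322.2158 164.8   ] 8mm lower [322.1772 167.023 ]
0.015 [335.874  165.0867] 8mm lower [335.7307 167.3083]
0.0225 [339.29   165.1586] 8mm lower [339.1206 167.3799]
[335.8745 161.1446]
[335.8734 169.0842]
```

The pads' tips appear where the TCP says, so the view is sound here. The bolt hangs about 7 mm lower in the grip than planned and leans about 22–27°. I'll bring its end about 6 mm above the hole and judge it by the shadow, as I did with the drift.

Emit:
move_arm:
  commands:
    - [[0.007,-0.0009,-0.002,0],[0.014,-0.0018,-0.005,0],[0.0213,-0.0027,-0.008,0],[0.0213,-0.0027,-0.011,0],[0.0213,-0.0027,-0.0137,0],[0.0213,-0.0027,-0.0137,0],[0.0213,-0.0027,-0.0137,0],[0.0213,-0.0027,-0.0137,0],[0.0213,-0.0027,-0.0137,0],[0.0213,-0.0027,-0.0137,0]]

```text
t: 28.23
ee_pos: [0.5565, 0.1288, 0.2068]
eef_rot: [0.0, 0.136, 0.991, 0.0]
force: [0.1, -0.7, -2.3]
finger_gap: 0.0275
```

```bash
python3 look.py n2 300,155,60,70 250,100,100,100
python3 - <<'E'
from bl import *
sun=np.array([-.085,-.562,-1]);g=state()["ee_pos"]+[0,0,.005]
im=cv2.imread("pics/s_n2.png");f=12;x0,y0=298,185;c=cv2.resize(im[y0:y0+32,x0:x0+60],None,fx=f,fy=f,interpolation=cv2.INTER_CUBIC);c=cv2.convertScaleAbs(c,alpha=1.3)
for l,col in((20,(255,0,0)),(25,(0,255,0)),(30,(0,0,255))):
    a=np.radians(l);d=xh*np.sin(a)-[0,0,np.cos(a)];p=g+.077*d
    print(l,"end uvw",[round(float(((p-L0)@k)*1e3),1) for k in(X,Y,Z)],proj("scene",p))
    n1=np.cross(d,Y)
    for rr in(-.01,.01):
        # silhouette edges seen from the sun
        e=np.cross(d,sun);e/=np.linalg.norm(e);pts=[]
        for b in np.linspace(.004,.055,12):
            q=p-d*b+rr*e;q=q+sun*(((L0-q)@Z)/(sun@Z));pts.append((proj("scene",q)-[x0,y0]+.5)*f)
        cv2.polylines(c,[np.array(pts).astype(int)],False,col,1)
cv2.imwrite("pics/n2s.png",c)
E
```

```text
28.3333 [0.5565 0.1288 0.2067] F [ 0.3455 -0.6707 -3.315 ] M [0.0156 0.0218 0.0102] 0.027596041610423633
20 end uvw [-1.4, -0.4, 9.2] [329.5613 202.7724]
25 end uvw [5.2, -0.4, 8.3] [329.5665 204.4709]
30 end uvw [11.9, -0.4, 8.0] [329.5789 205.9738]
```

View pics/n2.png

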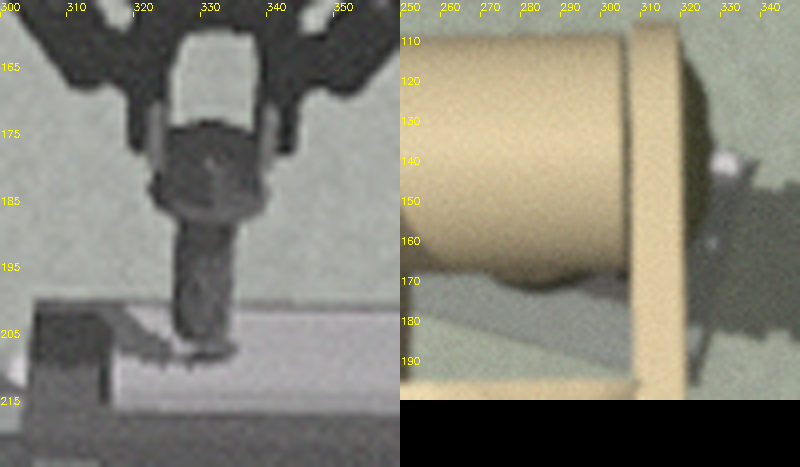

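View pics/n2s.png

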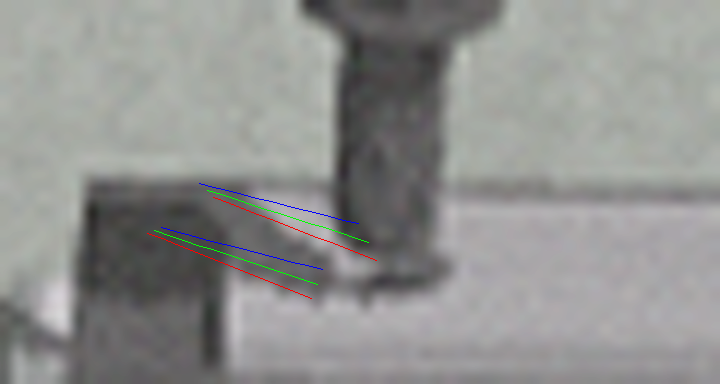

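The shadow and the end's row both fit a lean of about 30°, with the end about 11 mm too far up the slope and 8 mm above the bar. I'll shift it 10 mm down the slope, then go in 16 mm along the axis.

Emit:
move_arm:
  commands:
    - [[-0.004,0.0011,-0.0025,0],[-0.0083,0.0023,-0.005,0],[-0.0083,0.0023,-0.005,0],[-0.0069,0.0019,-0.0076,0],[-0.0054,0.0015,-0.0102,0],[-0.004,0.0011,-0.0128,0],[-0.0025,0.0007,-0.0154,0],[-0.0011,0.0003,-0.018,0],[-0.0006,0.0001,-0.0189,0],[-0.0006,0.0001,-0.0189,0]]

```text
t: 29.17
ee_pos: [0.556, 0.1288, 0.1872]
eef_rot: [-0.0, 0.136, 0.991, -0.0]
force: [-1.2, 0.5, -3.1]
finger_gap: 0.0281
```

```bash
python3 look.py n3 295,150,70,75 250,100,100,100
```

```text
29.2667 [0.556  0.1288 0.1876] F [-0.8217  0.3379 -3.5332] M [ 0.0244  0.0844 -0.0191] 0.027856760434214405
```

View pics/n3.png

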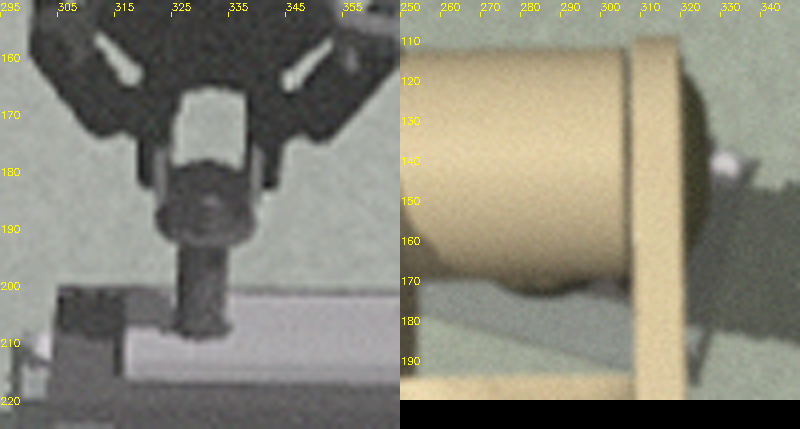

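No contact force and the shank disappears into the hole. I'll go 20 mm further.

Emit:
move_arm:
  commands:
    - [[0.0012,-0.0003,-0.0022,0],[0.0024,-0.0007,-0.0043,0],[0.0036,-0.001,-0.0065,0],[0.0048,-0.0013,-0.0087,0],[0.006,-0.0017,-0.0108,0],[0.0072,-0.002,-0.013,0],[0.0084,-0.0023,-0.0152,0],[0.0096,-0.0027,-0.0173,0],[0.0096,-0.0027,-0.0173,0],[0.0096,-0.0027,-0.0173,0]]

```text
t: 30.1
ee_pos: [0.5654, 0.1262, 0.1698]
eef_rot: [-0.001, 0.136, 0.991, -0.0]
force: [-1.5, 0.8, -6.5]
finger_gap: 0.0281
```

```bash
python3 look.py n4 295,150,70,75 250,100,100,100
```

```text
30.2 [0.5654 0.1262 0.1699] F [-2.0169  1.1874 -6.8534] M [ 0.2865  0.6925 -0.008 ] 0.027764303395589593
```

View pics/n4.png

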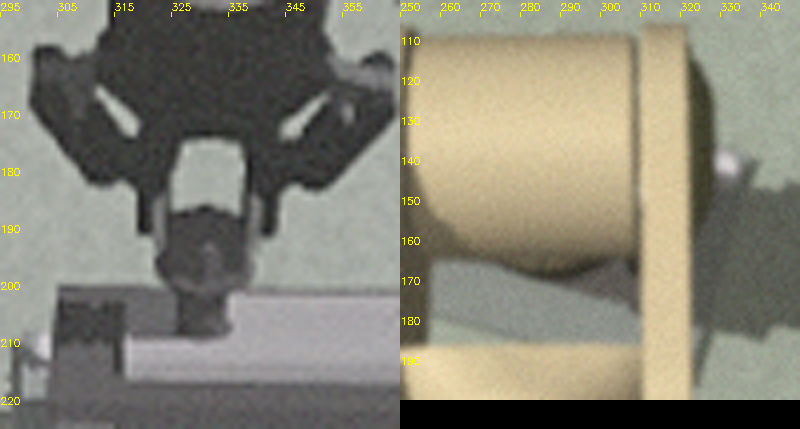

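Emit:
move_arm:
  commands:
    - [[-0.0005,0.0001,-0.001,0],[0.0002,-0.0001,-0.0035,0],[0.0013,-0.0004,-0.0055,0],[0.0025,-0.0007,-0.0077,0],[0.0037,-0.0011,-0.0099,0],[0.0049,-0.0014,-0.012,0],[0.0061,-0.0017,-0.0142,0],[0.0073,-0.0021,-0.0163,0],[0.0084,-0.0024,-0.018,0],[0.0084,-0.0024,-0.018,0]]

```text
t: 31.03
ee_pos: [0.5726, 0.124, 0.1514]
eef_rot: [-0.002, 0.136, 0.991, -0.0]
force: [-8.3, 2.3, -3.8]
finger_gap: 0.0282
```

```bash
python3 look.py n5 295,150,70,75 250,100,100,100
```

```text
31.1333 [0.5726 0.124  0.1514] F [-8.2744  1.9151 -4.6878] M [ 0.4513  1.5892 -0.0101] 0.027755648789837883
```

View pics/n5.png

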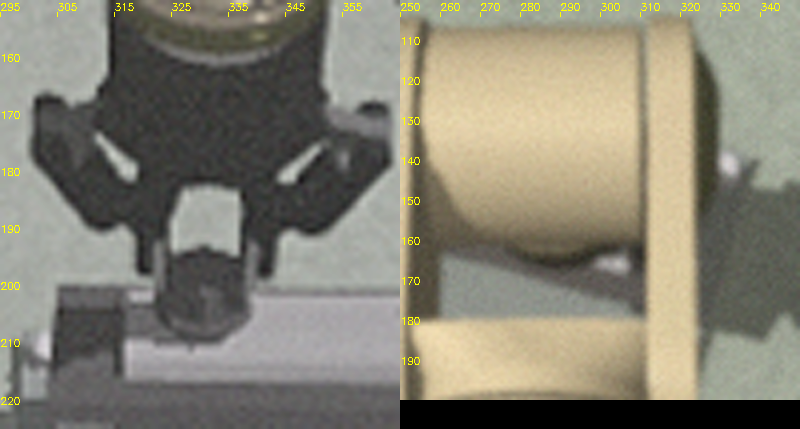

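The flange is nearly down. I'll ease the sideways load and release so the bolt can settle.

Emit:
move_arm:
  commands:
    - [[-0.0013,0.0003,-0.0007,0],[-0.0013,0.0003,-0.0007,0],[-0.0013,0.0003,-0.0007,0],[-0.0013,0.0003,-0.0007,0],[-0.0013,0.0003,-0.0007,0],[-0.0013,0.0003,0.004,0],[-0.0063,0.0017,0.015,0],[-0.0163,0.0045,0.03,0],[-0.0163,0.0045,0.05,0],[-0.0163,0.0045,0.07,0]]
  grip: 1

```text
t: 31.97
ee_pos: [0.557, 0.1285, 0.2242]
eef_rot: [0.0, 0.136, 0.991, 0.0]
force: [-0.2, -0.1, -0.9]
finger_gap: 0.0854
```

```bash
python3 look.py n6 295,150,70,75 250,100,100,100
```

```text
32.0667 [0.5586 0.1285 0.2267] F [ 0.5781 -0.0088  1.0165] M [ 0.0189  0.0368 -0.0028] 0.08553511177382184
```

View pics/n6.png

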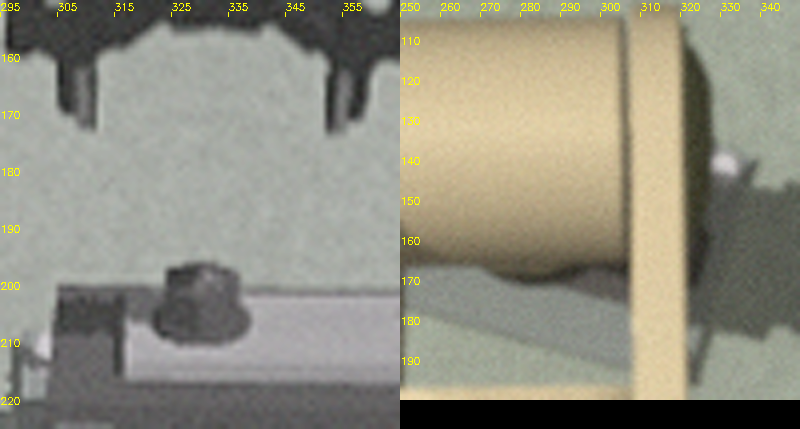

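Run:
```python
from bl import *
im=cv2.imread("pics/s_n6.png");f=10;x0,y0=300,185;c=cv2.resize(im[y0:y0+35,x0:x0+100],None,fx=7,fy=7,interpolation=cv2.INTER_CUBIC);c=cv2.convertScaleAbs(c,alpha=1.4);f=7
def ring(ce,r,col):
    q=np.array([proj("scene",ce+r*(np.cos(w)*X+np.sin(w)*Y)) for w in np.linspace(0,6.28,60)]);cv2.polylines(c,[((q-[x0,y0]+.5)*f).astype(int)],True,col,1);return q
for b,n in((L0,"bolt"),(L0+.11*Y,"pivot")):
    q=ring(b,.02,(0,255,255));ring(b+.004*Z,.02,(0,255,0));h=ring(b+.02*Z,.0165,(0,0,255));print(n,"flange vmax",q[:,1].max(),"u",q[:,0].min(),q[:,0].max(),"head vmin",h[:,1].min())
cv2.imwrite("pics/n6z.png",c)
```

```text
bolt flange vmax 210.79082111186904 u 320.92811545909683 338.31080210864076 head vmin 195.5991278851012
pivot flange vmax 211.87399820688955 u 368.7677463949084 386.293095585259 head vmin 196.63851197683223
```

View pics/n6z.png

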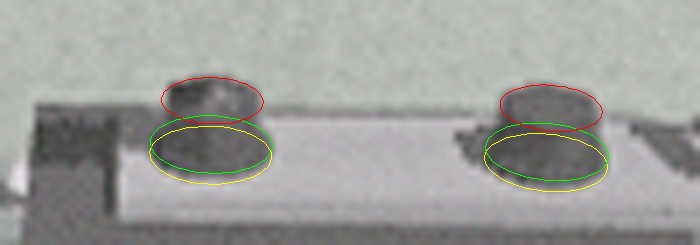

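The bolt's flange and head coincide with the home outlines, as the fitted pivot bolt's do. A 1–2 mm gap wouldn't show in this view, so I'll press gently on the head with shut fingers.

Emit:
move_arm:
  commands:
    - [[0.0113,-0.0029,0,0],[0.0113,-0.0029,0,0],[0.0113,-0.0029,0,0],[0.0113,-0.0029,0,0],[0.0113,-0.0029,0,0],[0.0113,-0.0029,0,0],[0.0113,-0.0029,0,0],[0.0113,-0.0029,-0.02,0],[0.0113,-0.0029,-0.04,0],[0.0113,-0.0029,-0.055,0]]
  grip: 0
  newtons: 40

```text
t: 32.9
ee_pos: [0.5685, 0.1254, 0.166]
eef_rot: [-0.0, 0.136, 0.991, -0.0]
force: [0.7, -0.3, -0.2]
finger_gap: -0.0
```

Emit:
move_arm:
  commands:
    - [[0,0,-0.002,0],[0,0,-0.004,0],[0,0,-0.006,0],[0,0,-0.008,0],[0,0,-0.01,0],[0,0,-0.012,0],[0,0,-0.014,0],[0,0,-0.016,0],[0,0,-0.018,0],[0,0,-0.018,0]]

```text
t: 33.73
ee_pos: [0.5688, 0.1255, 0.1504]
eef_rot: [0.0, 0.136, 0.991, 0.0]
force: [-3.3, 0.1, 6.9]
finger_gap: -0.0003
```

Contact came at z = 0.1504, and a home head predicts about 0.1505. I'll press a little more, then lift away.

Emit:
move_arm:
  commands:
    - [[0.0003,0,-0.001,0],[0.0006,0,-0.0018,0],[0.0006,0,-0.0018,0],[0.0006,0,-0.0018,0],[0.0006,0,-0.0018,0],[0.0006,0,-0.0018,0],[0.0006,0,-0.0018,0],[0.0006,0,-0.0018,0],[0.0006,0,-0.0018,0],[0.0006,0,-0.0018,0]]

```text
t: 34.57
ee_pos: [0.569, 0.1255, 0.1501]
eef_rot: [0.001, 0.136, 0.991, -0.0]
force: [-10.7, -0.9, 21.1]
finger_gap: -0.0002
```

Emit:
move_arm:
  commands:
    - [[0,0,0.01,0],[0,0,0.03,0],[-0.01,0,0.06,0],[-0.03,0,0.09,0],[-0.05,0.0,0.12,0],[-0.08,0.02,0.14,0],[-0.11,0.05,0.15,0],[-0.14,0.08,0.15,0],[-0.17,0.11,0.15,0],[-0.2,0.14,0.15,0]]

```text
t: 35.4
ee_pos: [0.371, 0.2633, 0.298]
eef_rot: [0.0, 0.136, 0.991, 0.0]
force: [1.2, 0.7, -0.1]
finger_gap: 0.0001
```

Emit:
move_arm:
  commands:
    - [[-0.02,0.03,0,0],[-0.04,0.06,0,0],[-0.06,0.09,0,0],[-0.08,0.12,0,0],[-0.1,0.15,0,0],[-0.1,0.15,0,0],[-0.1,0.15,0,0],[-0.1,0.15,0,0],[-0.1,0.15,0,0],[-0.1,0.15,0,0]]

```text
t: 36.23
ee_pos: [0.2733, 0.4117, 0.2976]
eef_rot: [0.0, 0.137, 0.991, 0.0]
force: [-0.1, 0.1, 0.8]
finger_gap: -0.0003
```

```bash
python3 look.py z1 285,175,130,100 195,100,150,110
python3 - <<'E'
import cv2,numpy as np
a=cv2.imread("pics/s_z1.png");b=cv2.imread("pics/t_z1.png")
cv2.imwrite("pics/z2.png",np.vstack([cv2.resize(a,(480,300)),cv2.resize(b,(480,300))]))
E
```

```text
36.3333 [0.2731 0.4118 0.2976] F [0.0426 0.5244 0.5751] M [-0.0172 -0.0524  0.0503] 0.0001026437231608869
```

View pics/z1.png

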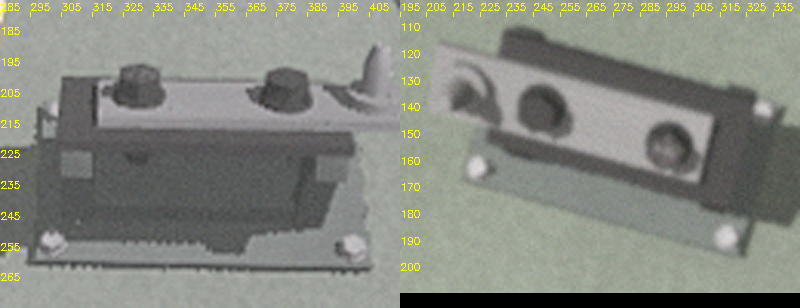

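View pics/z2.png

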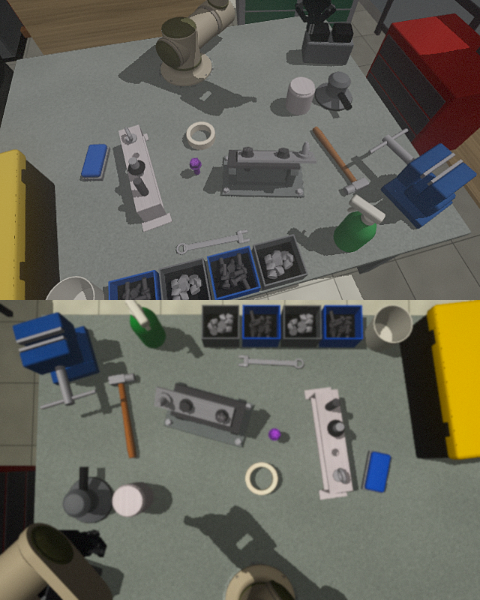

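At 21 N the head didn't move, and the shank end now shows below the lower plate at scene (330,227). I'll compare against the first pictures to confirm nothing else moved, then hand in.

Run:
```python
import cv2,numpy as np
for a,b in(("top0","t_z1"),("scene0","s_z1")):
    d=cv2.absdiff(cv2.GaussianBlur(cv2.imread(f"pics/{a}.png"),(5,5),0),cv2.GaussianBlur(cv2.imread(f"pics/{b}.png"),(5,5),0)).max(2)
    n,l,s,c=cv2.connectedComponentsWithStats((d>25).astype(np.uint8))
    print(a,[(s[i,:5].tolist()) for i in range(1,n) if s[i,4]>8])
from cell import sign_off
print(sign_off())
```

```text
top0 [[218, 131, 6, 5, 14], [269, 131, 43, 12, 180], [214, 141, 13, 6, 34], [293, 143, 8, 4, 26], [287, 148, 22, 15, 213], [263, 156, 35, 10, 100], [300, 164, 7, 5, 24], [438, 194, 22, 19, 305], [262, 274, 142, 93, 4501], [245, 287, 9, 12, 75], [44, 297, 99, 47, 2821], [181, 298, 158, 102, 5328], [0, 301, 105, 99, 3928], [54, 329, 9, 9, 32], [57, 341, 27, 20, 150], [85, 341, 33, 49, 657], [78, 362, 11, 7, 52], [99, 369, 16, 7, 61], [353, 372, 6, 4, 19], [0, 375, 26, 25, 415], [343, 377, 26, 23, 365], [416, 376, 8, 7, 21], [19, 379, 42, 21, 410], [427, 380, 36, 20, 424], [63, 387, 16, 13, 122], [55, 395, 6, 5, 23], [121, 394, 29, 6, 116]]
scene0 [[270, 0, 10, 8, 23], [290, 0, 21, 27, 298], [406, 0, 23, 8, 102], [442, 0, 19, 20, 215], [394, 5, 21, 37, 229], [409, 11, 3, 4, 12], [283, 12, 6, 6, 17], [416, 13, 9, 11, 42], [451, 13, 20, 19, 129], [242, 17, 31, 70, 471], [272, 16, 18, 37, 201], [440, 18, 11, 9, 59], [425, 25, 8, 6, 30], [267, 29, 42, 45, 435], [451, 38, 5, 11, 18], [158, 50, 59, 62, 970], [229, 57, 23, 19, 178], [257, 85, 127, 44, 2063], [235, 107, 19, 6, 82], [210, 114, 119, 40, 1927], [337, 130, 5, 6, 27], [169, 197, 20, 17, 226], [324, 196, 12, 4, 43], [317, 202, 22, 7, 113], [319, 216, 19, 3, 36]]
the job is handed in; nothing more can be done
None
```

I aligned the holes with the drift, drew it out and put it back in its own rack place. Then I fitted the hex flange bolt through both holes and handed the job in at about t = 36 s. The hand-in gave no verdict.

- **Alignment:** I pushed the drift in until the resistance rose sharply to about 37 N. With it out again, the locator hole measured (0.5878, 0.1203) m, within about 0.5 mm of the in-line position I had predicted. It had moved about 10.5 mm down the slope.
- **Drift:** It stands where it stood at the start; its place in the rack shows no change from the first pictures.
- **Bolt:** The flange and head match the outlines expected for a bolt fully home, and the shank end shows below the lower plate. I pressed on the head with up to 21 N. It met the fingers at 0.1504 m, where a home bolt should be (about 0.1505 m), and moved only about 0.3 mm.
- **Everything else:** Comparing the first and last pictures, the only changes are the bar, the bolt's old and new places, and the robot with its shadow. The punch, eye bolt, tape, hammer and purple bolt show no change.

**Checks that disagreed:** At first the two cameras put the tops of the rack items 5–12 mm too low. Estimates of how far the drift and bolt leaned in the grip also differed by 5–8°. I settled the drift and bolt positions over the holes by their shadows, and both went in without early contact.

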